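# Nest the sampling beakers with their handles fanned

### The job

Put the steel sampling beakers away as one nest: leave the extra-large one where it is on its mat and set the large, medium and small ones upright inside one another in it, each lowered gently until it sits flat on the floor of the one below. Fan the handles out like a hand of cards, each turned about 40 degrees further than the handle beneath it and all the same way round, towards the side of the extra-large handle that has no wash bottle. Do not shift or knock over the bottle, jar, stopper, cap or meter.

Things in the scene. Friction and masses are not known exactly. Their poses are not given: they have to be found in the camera images.
- beaker_xl_mid (a point): extra-large steel beaker: open cylinder 124 mm across, 60 mm tall, wall 2.5, floor 4 thick, about 340 g, standing on a black rubber mat 5 mm thick. Point: on its axis, 30 mm above the underside; z up, x along the handle. One level straight handle, 10 wide x 12 high, reaches 150 mm from the axis, centre line 54 mm above the underside (top level with the rim)
- beaker_xl_tip (a point): the free end of the extra-large beaker's handle, on its centre line, 150 mm from the axis
- beaker_l_mid (a point): large steel beaker: open cylinder 100 mm across, 72 mm tall, wall 2.5, floor 4 thick, about 220 g, loose on the bench. Point: on its axis, 36 mm above the underside; z up, x along the handle. One level straight handle, 10 wide x 12 high, reaches 145 mm from the axis, centre line 66 mm above the underside (top level with the rim)
- beaker_l_grip (a point): the point to grip on the large beaker's handle: on its centre line, 95 mm from the beaker's axis, 66 mm above its underside; x points outward along the handle
- beaker_l_tip (a point): the free end of the large beaker's handle, on its centre line, 145 mm from the axis
- beaker_m_mid (a point): medium steel beaker: open cylinder 77 mm across, 84 mm tall, wall 2.5, floor 4 thick, about 160 g, loose on the bench. Point: on its axis, 42 mm above the underside; z up, x along the handle. One level straight handle, 10 wide x 12 high, reaches 140 mm from the axis, centre line 78 mm above the underside (top level with the rim)
- beaker_m_grip (a point): the point to grip on the medium beaker's handle: on its centre line, 95 mm from the beaker's axis, 78 mm above its underside; x points outward along the handle
- beaker_m_tip (a point): the free end of the medium beaker's handle, on its centre line, 140 mm from the axis
- beaker_s_mid (a point): small steel beaker: open cylinder 54 mm across, 96 mm tall, wall 2.5, floor 4 thick, about 110 g, loose on the bench. Point: on its axis, 48 mm above the underside; z up, x along the handle. One level straight handle, 10 wide x 12 high, reaches 135 mm from the axis, centre line 90 mm above the underside (top level with the rim)
- beaker_s_grip (a point): the point to grip on the small beaker's handle: on its centre line, 95 mm from the beaker's axis, 90 mm above its underside; x points outward along the handle
- beaker_s_tip (a point): the free end of the small beaker's handle, on its centre line, 135 mm from the axis
- washbottle_mid (a point): a small loose wash bottle, 56 mm across and 160 mm tall with a bent spout, standing 150 to 175 mm from the extra-large beaker's axis on one side or the other of its handle; the point is on its axis 60 mm above the bench
- stopper: a low white stopper, 38 mm across, 22 mm tall, loose, on the other side of the extra-large beaker's handle; origin at its underside. Handles of nested beakers pass well above it
- cap: a low white screw cap, 40 mm across, 18 mm tall, loose on the bench; origin at its underside
- jar: an amber jar, 52 mm across, 70 mm tall, loose; origin at its underside
- meter: a grey hand-held meter lying flat, 55 x 110 x 26 mm, loose; origin at its underside

How it is judged:
By the outcome, as a careful person would: the job done as asked, in the order asked, and still so for the second after the job is handed in, with the robot touching nothing.
It also fails if it takes over 72 s, if anything falls off the work surface, if the arm or the gripper's body presses on something with over 40 N, if the wrist force passes 120 N, or if a joint passes its speed limit or range.

### The arm

A 6-joint arm with a two-finger parallel gripper is mounted at the origin on the work surface. World frame = base frame: x ahead of the robot, y to its left, z up, the work surface at z = 0. Lengths are in m, angles in rad, forces in N, time in s.
With the tool pointing down it reaches from about 0.4 to 0.825 m from the base axis. Payload 7 kg.
Tool frame: the origin (TCP) lies at the very end of the fingers, on their centre line; the grasp point (between the pads) lies 19 mm behind it; y points along the fingers, z is the direction in which the jaws open and shut, and the axes are right-handed (so a half turn about y gives the same grasp; the last joint's range is limited). The gripper opens to 88 mm and grips with 3 to 60 N. Pads are 19 mm wide; open, the fingers measure 130 mm over their backs; the gripper's body (78 mm by 193 mm) begins 47 mm behind the grasp point.
Start: joints at [1.435, 0.359, 0.012, 0, -1.224, -0.288], TCP at [0.278, 0.615, 0.196] pointing down, gripper open.
Joint ranges: [-3.07, 3.07], [-1.43, 2.12], [-1.02, 1.25], [-3.03, 1.67], [-3.05, -0], [-3.03, 3.03]. Speed limits (rad/s): [2.39, 2.39, 3.01, 3.14, 3.14, 3.14].

### API

Orientations are given as a rotation vector (axis times angle).
In Python, from station import sensors, viewer, close_job gives the robot as it stands. The module is installed in compiled form; this text tells all that it offers.
- The arm moves only by the tool arm_command, never from a script. Its argument "commands" is text: rows parted by semicolons, each of 7 numbers parted by spaces: the gripper's target within -1 to 1 (shut at 1, half-way at 0, fully open at -1), then the shift along the tool's x, y, z in m, then the turn, a rotation vector about the tool's x, y, z in degrees. A call has 1 to 12 rows; each row shifts and turns the pose as measured when the row begins, along the tool's axes as they then stand; what a row does not reach is not made up. A row lasts 1/10 s, in which the tool goes at most 50 mm and 8.59 degrees, less where a joint would pass 70% of its speed; a pose out of reach is approached as far as the arm can. A call is refused whole if a number of a shift passes 0.05 or a number of a turn 8.59, either way. A call with a gripper value outside its range is refused whole. The fingers move at their own pace and stop on an object; "newtons" is the grip in N (left out, the last holds). Time passes only in rows, so rows that do not move let the fingers close. It gives the time, the measured TCP pose, the force and the opening at its end, in the units of the state.
- sensors.get_state(): the state, without advancing time (a new reading comes with each control period).
- viewer.snapshot(name): name is "side" or "top" or "wrist"; returns a dict with "color" (480x640x3 uint8, red, green, blue), "z_map" (480x640 float32, m along the optical axis (not along the pixel's ray), 0 where there is no reading), "mtx" (3x3 intrinsics, pixels), "cam_to_world" (4x4, takes a point from camera to world coordinates). Camera axes: x right, y down, z forward; pixel columns grow to the right and rows downward; lengths in m; the calibration is good to about 2 mm. A picture is of the moment at which its call begins.
- close_job(): hands the job in, once; it reports no verdict.
The state is a dict: "time_s": time; "joint_pos": joint angles; "joint_vel": joint speeds; "effort": joint torques, N m; "ee_pos": TCP position; "ee_rot": TCP orientation; "wrist_force": force on the tool from outside, world axes, zero at the start; "torque": the same for the moment, N m; "finger_gap": finger opening in m.
Only numpy, scipy, OpenCV 4.12 (cv2) and the standard library are available. Lean on these libraries where they do the work, as an engineer would, in place of code of your own. Each camera call takes 0.05 s, during which the arm holds its last target.

## Working session

There is one attempt and no reset: what is moved stays moved. The work goes in short steps, Python scripts to look and compute and a tool call to move; the robot and the scene stay as the last step left them, time stands still between calls to the robot, and variables do not carry over. Pictures are saved under pics/ and viewed, and the job is handed in when it is done.

Besides the shell and the picture viewer there is one more tool, called after "Request:" as a command line: name --argument value ..., lists and objects as JSON in quotes. arm_command: Moves the arm, as the interface text tells. Its arguments: {"type":"object","properties":{"commands":{"type":"string"},"newtons":{"type":"number"}},"required":["commands"]}

```bash
mkdir -p pics
python3 - <<'E'
from station import sensors, viewer
import cv2, numpy as np
for n in ("top","side","wrist"):
    s=viewer.snapshot(n); cv2.imwrite(f"pics/{n}0.png",s["color"][:,:,::-1])
    np.savez(f"{n}0.npz",**s)
    print(n,s["mtx"].round(1).tolist(),s["cam_to_world"].round(3).tolist())
print(sensors.get_state())
E
```

```text
top [[434.5, 0.0, 318.7], [0.0, 434.5, 233.3], [0.0, 0.0, 1.0]] [[0.032, -0.974, 0.226, 0.314], [-0.999, -0.031, 0.009, 0.001], [-0.002, -0.226, -0.974, 0.995], [0.0, 0.0, 0.0, 1.0]]
side [[532.2, 0.0, 324.8], [0.0, 532.2, 242.5], [0.0, 0.0, 1.0]] [[0.927, -0.217, 0.306, 0.184], [-0.374, -0.569, 0.733, -0.732], [0.015, -0.794, -0.608, 0.706], [0.0, 0.0, 0.0, 1.0]]
wrist [[370.1, 0.0, 319.7], [0.0, 370.1, 240.4], [0.0, 0.0, 1.0]] [[-0.411, -0.878, -0.247, 0.344], [-0.912, 0.396, 0.111, 0.584], [0.0, 0.27, -0.963, 0.385], [0.0, 0.0, 0.0, 1.0]]
{'time_s': 0.15, 'joint_pos': array([ 1.43506357e+00,  3.59224408e-01,  1.12686303e-02, -2.54231137e-04,
       -1.22406849e+00, -2.88120754e-01]), 'joint_vel': array([-0.00015844, -0.0019582 ,  0.00240335,  0.00175035, -0.00174295,
        0.00027883]), 'effort': array([ 1.60125960e-04, -5.83274460e+01,  2.93290633e+01,  7.00106978e+00,
        8.85783462e-03, -9.53419658e-05]), 'ee_pos': array([0.27746028, 0.61490056, 0.19493636]), 'ee_rot': array([-0.427533  , -1.98607263,  1.98859859]), 'wrist_force': array([-0.28440534, -0.60068255,  0.16791834]), 'torque': array([0.00569134, 0.01030237, 0.02525001]), 'finger_gap': 0.08760139713352073}
```

View pics/top0.png

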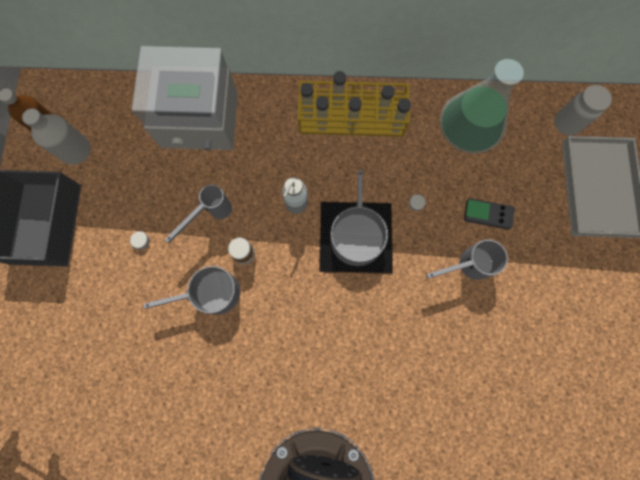

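View pics/side0.png

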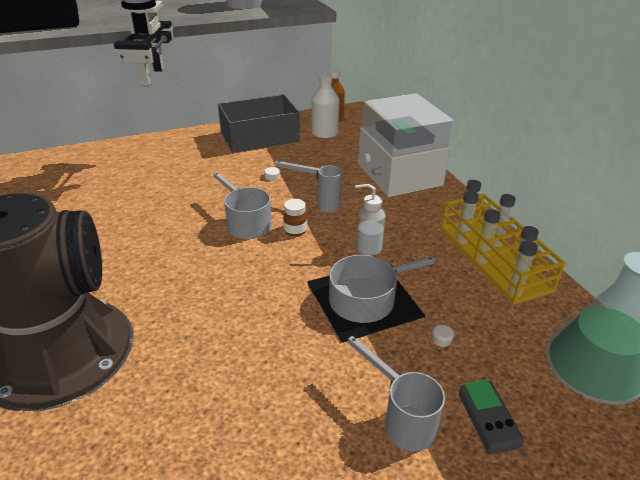

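Top view: the XL beaker is on its mat at (358,236), with its handle pointing up to (360,172). The bottle is left of it at (294,193) and the stopper right at (417,202). L is at (212,290), S at (212,197) and M at (488,258). The fan therefore runs clockwise, towards −y. Next I'll measure.

```bash
cat > h.py <<'E'
import numpy as np, cv2
def cloud(s):
    z=s["z_map"];v,u=np.indices(z.shape);K=s["mtx"]
    p=np.stack([(u-K[0,2])/K[0,0]*z,(v-K[1,2])/K[1,1]*z,z],-1)
    T=s["cam_to_world"];w=p@T[:3,:3].T+T[:3,3];w[z<=0]=np.nan
    return w
def ray(s,u,v,h):
    "world point where pixel ray meets plane z=h"
    K=s["mtx"];T=s["cam_to_world"];d=T[:3,:3]@np.array([(u-K[0,2])/K[0,0],(v-K[1,2])/K[1,1],1]);o=T[:3,3]
    return o+d*(h-o[2])/d[2]
E
python3 - <<'E'
from h import *
for n in("top","side"):
    s=dict(np.load(n+"0.npz"));w=cloud(s)
    m=(w[...,2]<.3)
    print(n,"bench z",np.nanmedian(w[...,2][m&(abs(w[...,2])<.02)]))
    # height map of region
    h=w[...,2]
    np.save(n+"w.npy",w)
    im=np.clip(np.nan_to_num(h)/.17*255,0,255).astype(np.uint8)
    cv2.imwrite(f"pics/{n}h.png",cv2.applyColorMap(im,cv2.COLORMAP_JET))
s=dict(np.load("top0.npz"));c=s["color"][:,:,::-1]
a=cv2.resize(c[160:330,120:320],None,fx=4,fy=3.5*4/3.5,interpolation=2)[:600]
cv2.imwrite("pics/a.png",cv2.resize(c[170:320,120:320],None,fx=4,fy=4,interpolation=2))
cv2.imwrite("pics/b.png",cv2.resize(c[160:310,330:530],None,fx=4,fy=4,interpolation=2))
E
```

```text
top bench z -0.0005938180079086974
side bench z 0.0007796622677449516
```

View pics/a.png

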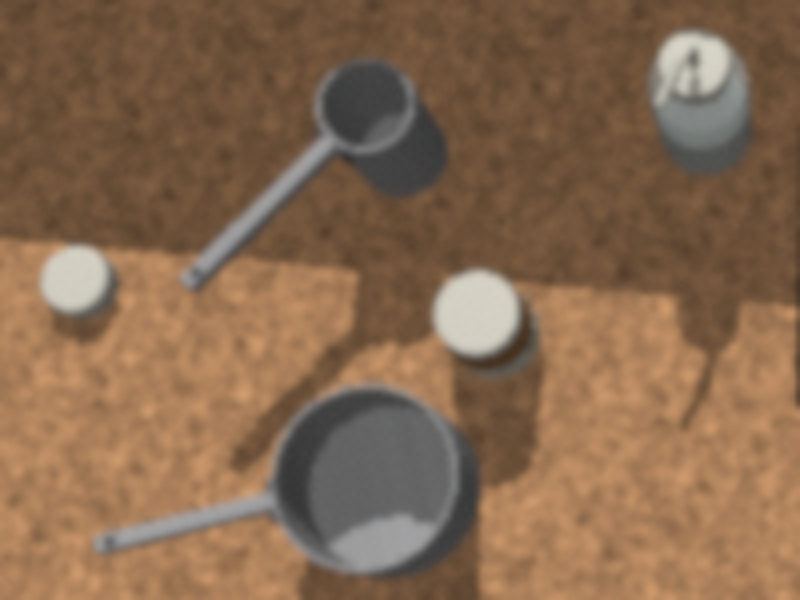

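View pics/b.png

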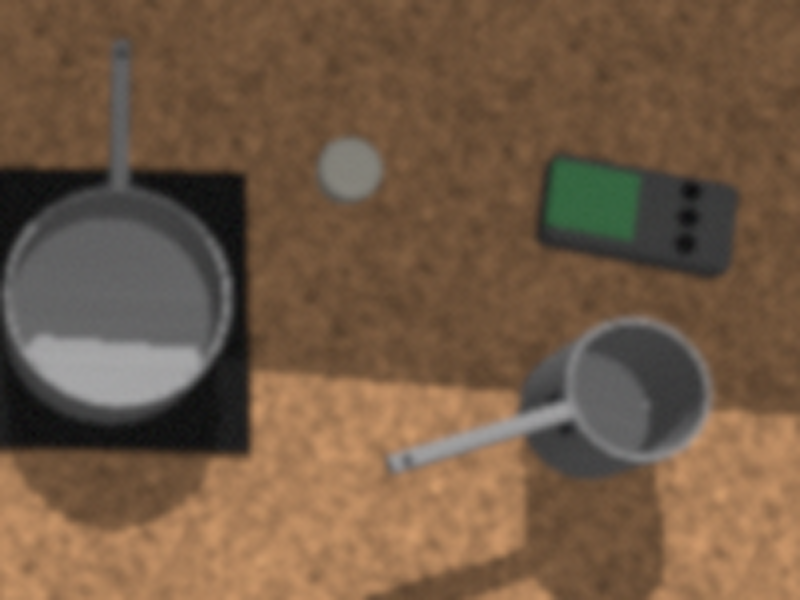

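View pics/toph.png

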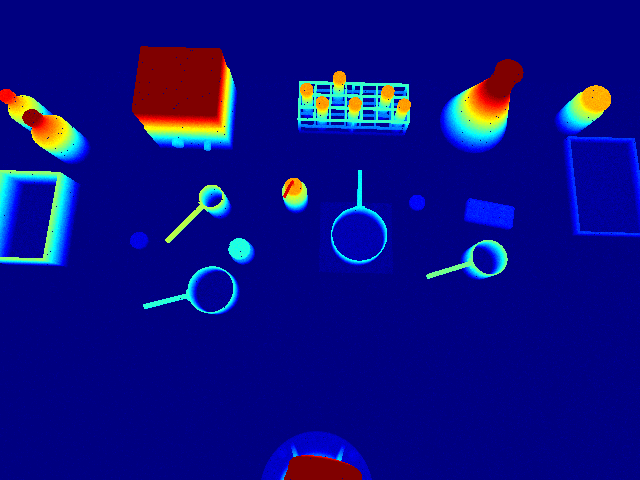

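The crops show all rims and handles clearly, and the depth is clean, so I'll fit rims and handles from the clouds.

```bash
cat >> h.py <<'E'
from scipy.optimize import least_squares
B=dict(xl=(.062,.06+.005,.150),l=(.05,.072,.145),m=(.0385,.084,.140),s=(.027,.096,.135))
def fit(w,name,c0,zt=None,d0=None,dz=.004):
    "fit axis & handle dir from points near top height; returns cx,cy,angle"
    R,zt0,L=B[name];zt=zt or zt0
    P=w.reshape(-1,3);P=P[np.isfinite(P[:,0])]
    P=P[(abs(P[:,2]-zt)<dz)]
    c=np.array(c0,float)
    for _ in range(6):
        d=P[:,:2]-c;r=np.hypot(*d.T)
        q=P[abs(r-(R-.00125))<(.012 if _<3 else .004)]
        f=least_squares(lambda p:np.hypot(q[:,0]-p[0],q[:,1]-p[1])-(R-.00125),c,loss='soft_l1',f_scale=.001);c=f.x
    rms=np.sqrt(np.mean(f.fun**2))
    d=P[:,:2]-c;r=np.hypot(*d.T)
    h=(r>R+.008)&(r<L+.006);
    a=np.arctan2(d[h,1],d[h,0])
    if d0 is None:
        k=np.median(a)
    else:k=d0
    h2=d[h][abs(np.angle(np.exp(1j*(a-k))))<.2]
    u=h2.mean(0);vv=np.linalg.svd(h2-u)[2][0];vv=vv*np.sign(vv@u)
    off=u[0]*vv[1]-u[1]*vv[0]
    return c,np.degrees(np.arctan2(u[1],u[0])),np.degrees(np.arctan2(*vv[::-1])),off,rms,len(q),len(h2),(h2@vv).max(),np.median(q[:,2])
E
python3 - <<'E'
from h import *
s=dict(np.load("top0.npz"))
px=dict(xl=((359,236),(360,172)),l=((212,290),(146,306)),m=((488,258),(430,276)),s=((212,197),(168,240)))
for n,(a,b) in px.items():
    c=ray(s,*a,B[n][1])[:2];t=ray(s,*b,B[n][1])[:2]
    print(n,"px axis",c.round(4),"len",np.hypot(*(t-c)).round(4),"ang",np.degrees(np.arctan2(*(t-c)[::-1])).round(1))
    for cam in("top","side"):
        try:
            r=fit(np.load(cam+"w.npy"),n,c,d0=np.arctan2(*(t-c)[::-1]))
            print("  ",cam,[np.round(x,4) for x in r])
        except Exception as e: print(cam,e)
w=np.load("topw.npy");
ws=np.load("sidew.npy")
for n,p,z in(("jar",(237,246),.07),("cap",(139,240),.018),("stopper",(417,202),.022),("bottle top",(294,187),.13)):
    print(n,w[p[1],p[0]].round(4),ray(s,*p,z).round(3))
print("meter",w[213,490])
E
```

```text
xl px axis [ 0.527  -0.0789] len 0.1492 ang -0.2
   top [array([ 0.5326, -0.0782]), np.float64(-0.285), np.float64(0.1347), np.float64(0.0008), np.float64(0.0011), np.int64(232), np.int64(132), np.float64(0.1495), np.float64(0.064)]
   side [array([ 0.5337, -0.0774]), np.float64(-0.9834), np.float64(-0.8101), np.float64(0.0003), np.float64(0.0013), np.int64(420), np.int64(194), np.float64(0.1489), np.float64(0.0644)]
l px axis [0.3982 0.2316] len 0.1409 ang 105.6
   top [array([0.4003, 0.2354]), np.float64(106.2513), np.float64(106.1168), np.float64(-0.0002), np.float64(0.0011), np.int64(189), np.int64(190), np.float64(0.1446), np.float64(0.0707)]
   side [array([0.4022, 0.2369]), np.float64(106.7357), np.float64(106.3411), np.float64(-0.0007), np.float64(0.0015), np.int64(246), np.int64(106), np.float64(0.1464), np.float64(0.0712)]
m px axis [ 0.4834 -0.3516] len 0.1311 ang 108.8
   top [array([ 0.4855, -0.3534]), np.float64(108.5762), np.float64(108.5455), np.float64(-0.0001), np.float64(0.0013), np.int64(180), np.int64(198), np.float64(0.1391), np.float64(0.083)]
   side [array([ 0.4863, -0.3526]), np.float64(108.95), np.float64(108.3179), np.float64(-0.001), np.float64(0.0011), np.int64(458), np.int64(375), np.float64(0.1397), np.float64(0.0836)]
s px axis [0.5965 0.2432] len 0.1297 ang 139.1
   top [array([0.5989, 0.2465]), np.float64(139.921), np.float64(139.7828), np.float64(-0.0002), np.float64(0.0011), np.int64(103), np.int64(208), np.float64(0.134), np.float64(0.0947)]
   side [array([0.6   , 0.2477]), np.float64(140.1241), np.float64(138.9344), np.float64(-0.0017), np.float64(0.0017), np.int64(114), np.int64(143), np.float64(0.1331), np.float64(0.0951)]
jar [0.4957 0.1866 0.0673] [0.495 0.186 0.07 ]
cap [0.512  0.4227 0.019 ] [0.512 0.423 0.018]
stopper [ 0.6227 -0.2173  0.0218] [ 0.623 -0.217  0.022]
bottle top [0.6152 0.0645 0.1241] [0.613 0.064 0.13 ]
meter [ 0.60039142 -0.38502717  0.0249893 ]
```

Run:
```python
from h import *
from scipy.spatial.transform import Rotation as R
from station import sensors
s=sensors.get_state();M=R.from_rotvec(s["ee_rot"]).as_matrix();print(M.round(3))
yx=np.degrees(np.arctan2(M[1,0],M[0,0]));print("yaw of tool x",yx)
q=np.degrees(s["joint_pos"])
print("q1,q6",q[0],q[5],"c(yaw=q1-q6+c)",yx-q[0]+q[5],"c(yaw=q1+q6+c)",yx-q[0]-q[5])
# needed: tool x along handle or opposite
XL=np.array([.533,-.078]);a0=-.5
for n,c,a,k in(("l",(.401,.236),106.4,1),("m",(.486,-.353),108.6,2),("s",(.5995,.247),139.6,3)):
    c=np.array(c);at=a0-40*k
    g=c+.095*np.array([np.cos(np.radians(a)),np.sin(np.radians(a))])
    t=XL+.095*np.array([np.cos(np.radians(at)),np.sin(np.radians(at))])
    print(n,"grip",g.round(4),np.hypot(*g).round(3),"q1",np.degrees(np.arctan2(*g[::-1])).round(1),"target",t.round(4),np.hypot(*t).round(3),"ang",at,"q1",np.degrees(np.arctan2(*t[::-1])).round(1))
    for nm,cc,sg in(("minus",yx-q[0]+q[5],-1),("plus",yx-q[0]-q[5],1)):
        w=lambda v:(v+180)%360-180
        q1g=np.degrees(np.arctan2(*g[::-1]));q1t=np.degrees(np.arctan2(*t[::-1]))
        for f in(0,180):
            print("   ",nm,f,"q6 pick",w(sg*(a+f-q1g-cc)).round(1),"place",w(sg*(at+f-q1t-cc)).round(1))
```

```text
[[-0.911 -0.    -0.411]
 [ 0.411 -0.001 -0.911]
 [-0.    -1.     0.001]]
yaw of tool x 155.7100284323374
q1,q6 82.22308575525724 -16.508103208565075 c(yaw=q1-q6+c) 56.978839468515076 c(yaw=q1+q6+c) 89.99504588564523
l grip [0.3742 0.3271] 0.497 q1 41.2 target [ 0.6052 -0.1397] 0.621 ang -40.5 q1 -13.0
    minus 0 q6 pick -8.3 place 84.5
    minus 180 q6 pick 171.7 place -95.5
    plus 0 q6 pick -24.8 place -117.5
    plus 180 q6 pick 155.2 place 62.5
m grip [ 0.4557 -0.263 ] 0.526 q1 -30.0 target [ 0.5487 -0.1717] 0.575 ang -80.5 q1 -17.4
    minus 0 q6 pick -81.6 place 120.1
    minus 180 q6 pick 98.4 place -59.9
    plus 0 q6 pick 48.6 place -153.1
    plus 180 q6 pick -131.4 place 26.9
s grip [0.5272 0.3086] 0.611 q1 30.3 target [ 0.4848 -0.1599] 0.51 ang -120.5 q1 -18.2
    minus 0 q6 pick -52.3 place 159.2
    minus 180 q6 pick 127.7 place -20.8
    plus 0 q6 pick 19.3 place 167.8
    plus 180 q6 pick -160.7 place -12.2
```

```bash
cat >> h.py <<'E'
from scipy.spatial.transform import Rotation as Rot
def go(x,y,z,yaw):
    "remaining move for the GRASP POINT to (x,y,z), tool-x yaw in deg, tool down"
    from station import sensors
    s=sensors.get_state();M=Rot.from_rotvec(s["ee_rot"]).as_matrix()
    g=s["ee_pos"]-.019*M[:,1]
    c=np.radians(yaw);G=np.array([[np.cos(c),0,-np.sin(c)],[np.sin(c),0,np.cos(c)],[0,-1,0]])
    d=M.T@(np.array([x,y,z])-g);rv=np.degrees(Rot.from_matrix(M.T@G).as_rotvec())
    print("t %.2f grasp"%s["time_s"],g.round(4),"yaw %.1f"%np.degrees(np.arctan2(M[1,0],M[0,0])),"gap %.4f"%s["finger_gap"],"F",s["wrist_force"].round(1),"T",s["torque"].round(2),"q6 %.0f"%np.degrees(s["joint_pos"][5]))
    print("shift now mm",(d*1e3).round(1),"turn deg",rv.round(2)," shift in goal axes mm",(G.T@(np.array([x,y,z])-g)*1e3).round(1))
E
python3 -c "
from h import *
go(.374,.327,.215,106.4)"
```

```text
t 0.15 grasp [0.2775 0.6149 0.2139] yaw 155.7 gap 0.0876 F [-0.3 -0.6  0.2] T [0.01 0.01 0.03] q6 -17
shift now mm [-206.4   -0.8  222.7] turn deg [-6.000e-02  4.931e+01 -4.000e-02]  shift in goal axes mm [-303.5   -1.1  -11.3]
```

Request:
arm_command --commands "-1 0 0 0 0 8.2 0;-1 0 0 0 0 8.2 0;-1 0 0 0 0 8.2 0;-1 0 0 0 0 8.2 0;-1 0 0 0 0 8.2 0;-1 0 0 0 0 8.2 0;-1 0 0 0 0 0 0" --newtons 60

```text
time_s: 0.85
ee_pos: [0.2768, 0.6134, 0.192]
ee_rot: [-1.08, -1.389, 1.4]
wrist_force: [-0.5, 0.0, -0.4]
finger_gap: 0.0878
```

```bash
python3 -c "
from h import *
go(.374,.327,.16,106.4)"
```

```text
t 0.85 grasp [0.2769 0.6135 0.211 ] yaw 104.6 gap 0.0878 F [-0.5  0.  -0.4] T [ 0.07 -0.07 -0.03] q6 -68
shift now mm [-301.5   52.5  -22. ] turn deg [-0.21 -1.81 -0.31]  shift in goal axes mm [-302.3   51.   -12.3]
```

Request:
arm_command --commands "-1 -0.03 0.005 -0.0015 0 -1.8 0;-1 -0.03 0.005 -0.0015 0 0 0;-1 -0.03 0.005 -0.0015 0 0 0;-1 -0.03 0.005 -0.001 0 0 0;-1 -0.03 0.005 -0.001 0 0 0;-1 -0.03 0.005 -0.001 0 0 0;-1 -0.03 0.005 -0.001 0 0 0;-1 -0.03 0.005 -0.001 0 0 0;-1 -0.03 0.005 -0.001 0 0 0;-1 -0.025 0.003 -0.001 0 0 0;-1 0 0 0 0 0 0"

```text
time_s: 1.95
ee_pos: [0.378, 0.3239, 0.1414]
ee_rot: [-1.029, -1.45, 1.466]
wrist_force: [0.1, 1.0, 0.8]
finger_gap: 0.0874
```

```bash
python3 -c "
from h import *
go(.374,.327,.066,106.4)"
```

```text
t 1.95 grasp [0.3781 0.3241 0.1604] yaw 109.7 gap 0.0874 F [0.1 1.  0.8] T [ 0.17 -0.04  0.01] q6 -44
shift now mm [ 4.7 94.4  2.3] turn deg [-0.33  3.3  -0.41]  shift in goal axes mm [ 3.9 94.4  3.1]
```

Request:
arm_command --commands "-1 0.002 0.01 0.001 0 1.6 0;-1 0.002 0.02 0.001 0 1.6 0;-1 0 0.02 0.001 0 0 0;-1 0 0.02 0 0 0 0;-1 0 0.015 0 0 0 0;-1 0 0 0 0 0 0"

```text
time_s: 2.55
ee_pos: [0.3726, 0.3295, 0.0517]
ee_rot: [-1.057, -1.418, 1.429]
wrist_force: [0.6, 0.7, 0.4]
finger_gap: 0.0876
```

```bash
python3 -c "
from h import *
go(.374,.327,.066,106.4)"
```

```text
t 2.55 grasp [0.3727 0.3296 0.0707] yaw 106.9 gap 0.0876 F [0.6 0.7 0.4] T [ 0.01  0.   -0.02] q6 -47
shift now mm [-2.8  4.7 -0.5] turn deg [-0.22  0.49 -0.28]  shift in goal axes mm [-2.9  4.7 -0.5]
```

Request:
arm_command --commands "-1 -0.003 0.005 -0.001 -0.2 0.5 -0.2;-1 0 0 0 0 0 0"

```text
time_s: 2.75
ee_pos: [0.3742, 0.3277, 0.0463]
ee_rot: [-1.06, -1.417, 1.419]
wrist_force: [-1.1, 0.2, -0.5]
finger_gap: 0.0878
```

```bash
python3 -c "
from h import *
go(.374,.327,.066,106.4)
from station import sensors,viewer
print(np.degrees(sensors.get_state()['joint_pos']).round(1))
s=viewer.snapshot('wrist');cv2.imwrite('pics/w1.png',s['color'][:,:,::-1])"
```

```text
t 2.75 grasp [0.3742 0.3277 0.0653] yaw 106.5 gap 0.0878 F [-1.1  0.2 -0.5] T [0.03 0.   0.04] q6 -47
shift now mm [-0.7 -0.7  0.4] turn deg [-0.02  0.09 -0.1 ]  shift in goal axes mm [-0.7 -0.7  0.4]
[ 63.9  12.9 -32.6   0.1 -44.7 -47.5]
```

View pics/w1.png

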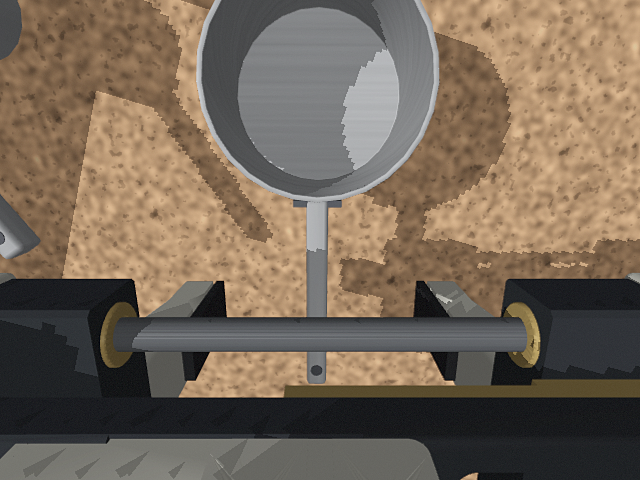

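The handle at (317,290) lies centred between the fingers at (225) and (415). Closing the gripper.

Request:
arm_command --commands "1 0 0 0 0 0 0;1 0 0 0 0 0 0;1 0 0 0 0 0 0;1 0 0 0 0 0 0;1 0 0 0 0 0 0;1 0 0 0 0 0 0;1 0 0 0 0 0 0;1 0 0 0 0 0 0" --newtons 60

```text
time_s: 3.6
ee_pos: [0.3756, 0.3299, 0.0494]
ee_rot: [-1.059, -1.423, 1.415]
wrist_force: [0.0, 0.3, 0.2]
finger_gap: 0.029
```

Request:
arm_command --commands "1 0 -0.005 0 0 0 0;1 0 -0.01 0 0 0 0;1 0 -0.01 0 0 0 0;1 0 -0.005 0 0 0 0;1 0 0 0 0 0 0"

```text
time_s: 4.1
ee_pos: [0.3758, 0.3302, 0.0828]
ee_rot: [-1.059, -1.424, 1.414]
wrist_force: [0.5, -1.1, -0.0]
finger_gap: 0.0004
```

```bash
cat >> h.py <<'E'
def snap(n,f):
    from station import viewer
    s=viewer.snapshot(n);cv2.imwrite('pics/'+f+'.png',s['color'][:,:,::-1]);return s
def tilt(w,name,c0,ang,zrange):
    "rim/handle points of a held beaker: plane fit of handle top+rim"
    pass
E
python3 -c "
from h import *
go(.374,.327,.25,106.4)
s=snap('side','s1');w=cloud(s)
cv2.imwrite('pics/s1c.png',cv2.resize(s['color'][130:280,180:340,::-1],None,fx=4,fy=4))
"
```

```text
t 4.10 grasp [0.3757 0.3301 0.1018] yaw 106.6 gap 0.0004 F [ 0.5 -1.1 -0. ] T [0.12 0.01 0.02] q6 -47
shift now mm [  -2.1 -148.3    1.8] turn deg [0.28 0.15 0.16]  shift in goal axes mm [  -2.5 -148.2    2.5]
```

View pics/s1c.png

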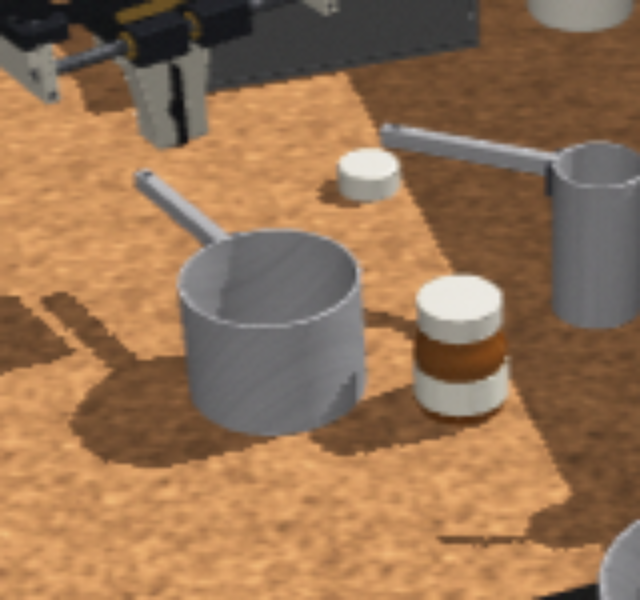

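I lifted too early: the fingers close slowly and were still at 29 mm when I raised the arm. The beaker still stands where it was. I'll reopen partway, go down again, and check the gap before lifting.

Request:
arm_command --commands "0 0 0 0 0 0 0;0 0 0 0 0 0 0;0 0 0 0 0 0 0;0 0 0 0 0 0 0;0 -0.001 0 0 0 0 0;0 -0.001 0 0.001 0 0 0;0 0 0.01 0 0 0 0;0 0 0.01 0 0 0 0;0 0 0.012 0 0 0 0;0 0 0.005 0 0 0 0;0 0 0 0 0 0 0"

```text
time_s: 5.25
ee_pos: [0.3744, 0.3262, 0.0403]
ee_rot: [-1.06, -1.42, 1.417]
wrist_force: [-0.1, -0.3, -0.4]
finger_gap: 0.0438
```

```bash
python3 -c "
from h import *
go(.374,.327,.066,106.4)"
```

```text
t 5.25 grasp [0.3744 0.3262 0.0593] yaw 106.5 gap 0.0438 F [-0.1 -0.3 -0.4] T [ 0.06 -0.02 -0.01] q6 -47
shift now mm [ 0.9 -6.7  0.1] turn deg [0.12 0.12 0.02]  shift in goal axes mm [ 0.9 -6.7  0.2]
```

Request:
arm_command --commands "1 0 -0.0065 0 0 0 0;1 0 0 0 0 0 0;1 0 0 0 0 0 0;1 0 0 0 0 0 0;1 0 0 0 0 0 0;1 0 0 0 0 0 0;1 0 0 0 0 0 0;1 0 0 0 0 0 0;1 0 0 0 0 0 0" --newtons 60

```text
time_s: 6.15
ee_pos: [0.375, 0.3271, 0.0488]
ee_rot: [-1.059, -1.422, 1.415]
wrist_force: [-0.8, -0.5, 0.7]
finger_gap: 0.0004
```

```bash
python3 -c "
from h import *
go(.374,.327,.066,106.4)"
```

```text
t 6.15 grasp [0.3749 0.327  0.0678] yaw 106.5 gap 0.0004 F [-0.8 -0.5  0.7] T [ 0.06 -0.08  0.03] q6 -47
shift now mm [0.2 1.7 0.9] turn deg [0.22 0.14 0.11]  shift in goal axes mm [0.2 1.8 0.9]
```

```bash
python3 -c "
from h import *
s=snap('side','s2');cv2.imwrite('pics/s2c.png',cv2.resize(s['color'][130:280,180:340,::-1],None,fx=4,fy=4))
snap('wrist','w2')
s=snap('top','t2');np.save('t2w.npy',cloud(s))
"
```

```text
(no output)
```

View pics/s2c.png

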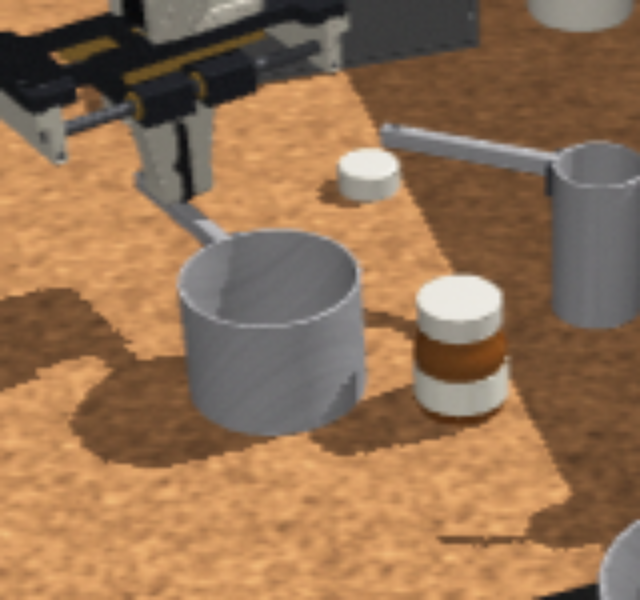

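View pics/w2.png

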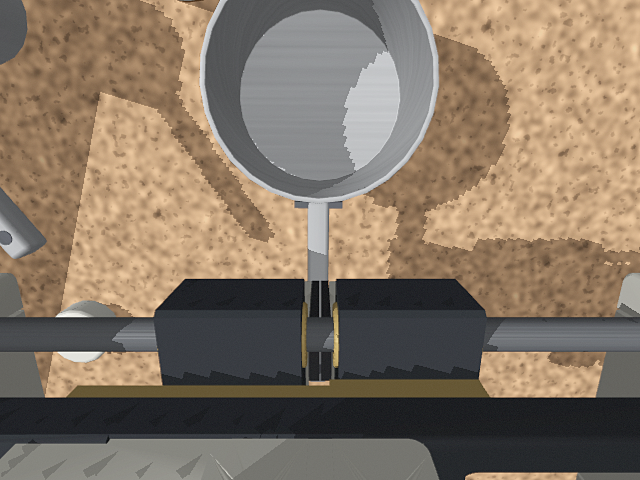

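```bash
python3 -c "
from h import *
from station import viewer
s=viewer.snapshot('side');w=cloud(s)
go(.374,.327,.066,106.4)
m=(np.hypot(w[...,0]-.375,w[...,1]-.327)<.035)&(w[...,2]>.02)
v,u=np.nonzero(m)
print(u.min(),u.max(),v.min(),v.max())
for r in range(v.min(),v.max()+1,1):
    k=u[v==r];
    if r>165: print(r,[(int(c),*(w[r,c]*1000).astype(int).tolist()) for c in k[::3]])
cv2.imwrite('pics/z.png',cv2.resize(s['color'][150:200,200:260,::-1],None,fx=12,fy=12,interpolation=cv2.INTER_NEAREST))
print(fit(np.load('t2w.npy'),'l',(.401,.236),d0=1.857))
"
```

```text
t 6.35 grasp [0.3749 0.327  0.0677] yaw 106.5 gap 0.0003 F [-0.5  0.5 -0.4] T [0.03 0.   0.01] q6 -47
shift now mm [0.2 1.7 0.9] turn deg [0.22 0.14 0.11]  shift in goal axes mm [0.2 1.7 0.9]
199 236 103 190
166 [(214, 355, 327, 115), (217, 359, 313, 122), (220, 365, 311, 122), (223, 372, 313, 119), (226, 380, 319, 114), (229, 387, 319, 113), (232, 395, 325, 109)]
167 [(214, 355, 328, 112), (217, 358, 309, 122), (220, 365, 312, 118), (223, 372, 314, 116), (226, 380, 319, 112), (229, 387, 320, 110), (232, 393, 320, 109)]
168 [(214, 355, 331, 108), (217, 359, 315, 116), (220, 365, 312, 116), (223, 372, 313, 114), (226, 379, 315, 112), (229, 386, 318, 109), (232, 393, 321, 106)]
169 [(215, 356, 327, 108), (218, 360, 311, 115), (221, 367, 314, 112), (224, 374, 317, 109), (227, 383, 325, 103), (230, 388, 320, 105)]
170 [(215, 356, 329, 104), (218, 360, 310, 113), (221, 367, 316, 108), (224, 374, 316, 107), (227, 382, 323, 102), (230, 388, 319, 103)]
171 [(215, 357, 337, 97), (218, 360, 313, 109), (221, 366, 309, 110), (224, 374, 320, 103), (227, 381, 320, 101), (230, 388, 320, 100)]
172 [
[... 1191 characters left out ...]
9), (224, 372, 323, 70), (227, 377, 314, 74), (230, 383, 311, 74)]
184 [(223, 371, 330, 64), (226, 375, 317, 70), (229, 380, 309, 73)]
185 [(224, 372, 326, 63), (227, 376, 310, 71), (230, 382, 308, 71)]
186 [(225, 373, 322, 62), (228, 378, 309, 69), (231, 383, 302, 72)]
187 [(226, 374, 314, 64), (229, 379, 304, 68), (232, 384, 298, 71)]
188 [(227, 376, 314, 61), (230, 379, 297, 70)]
189 [(228, 376, 305, 63), (231, 381, 293, 69)]
190 [(230, 379, 297, 64)]
(array([0.40036951, 0.23540653]), np.float64(106.39235119045422), np.float64(101.8439412861947), np.float64(-0.005447118439709842), np.float64(0.0011244792430287927), 194, 45, np.float64(0.07817501522462524), np.float64(0.07063663083895838))
```

View pics/z.png

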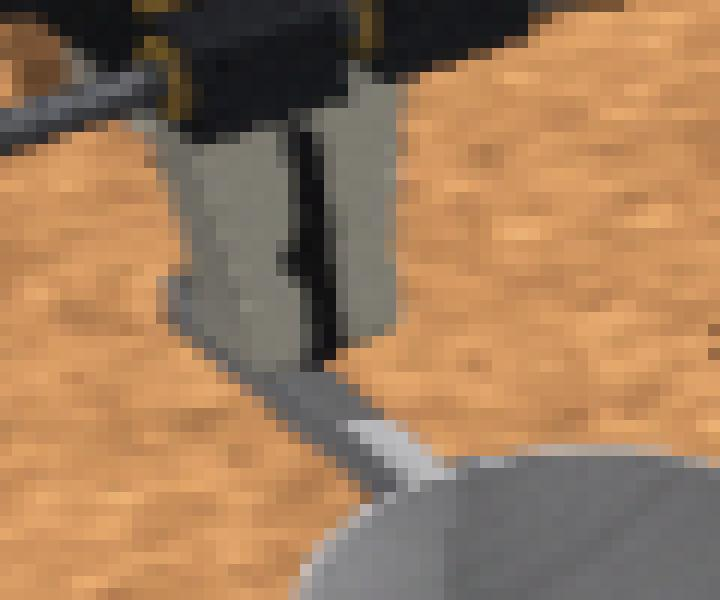

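The close-up shows the closed fingers sitting above the handle. Their tips are at z≈0.08, while the reported TCP is at 0.049. I need to know whether the reported height or the given tool length is off.

```bash
python3 -c "
from h import *
from station import viewer,sensors
s=viewer.snapshot('wrist');w=cloud(s)
print(s['cam_to_world'].round(3))
for u,v in((318,240),(318,215),(205,60),(320,100),(200,230),(313,360),(326,360),(313,290),(230,300),(319,383)):
    print(u,v,w[v,u].round(4))
m=np.hypot(w[...,0]-.375,w[...,1]-.327)<.03
z=w[...,2][m];print('min..',np.nanpercentile(z,[0,1,5,20,50,80]).round(3))
st=sensors.get_state();print(np.degrees(st['joint_pos']).round(2),st['ee_pos'])
"
```

```text
[[-0.958 -0.276 -0.073  0.395]
 [-0.285  0.922  0.264  0.255]
 [-0.005  0.274 -0.962  0.239]
 [ 0.     0.     0.     1.   ]]
318 240 [0.3836 0.3009 0.0737]
318 215 [0.3869 0.2896 0.0733]
205 60 [0.4499 0.2407 0.0729]
320 100 [0.4021 0.2366 0.0055]
200 230 [0.4556 0.3368 0.0008]
313 360 [0.3769 0.3278 0.1276]
326 360 [0.3724 0.3272 0.1266]
313 290 [0.3806 0.3179 0.0919]
230 300 [0.4045 0.2937 0.1663]
319 383 [0.3462 0.4268 0.0022]
min.. [-0.001  0.001  0.001  0.092  0.181  0.192]
[ 63.85  12.49 -32.68   0.12 -44.6  -47.4 ] [0.37498477 0.32712822 0.04875417]
```

```bash
python3 -c "
from h import *
w=np.load('sidew.npy')
for r in range(60,90,2):
    print(r,[(c,*(w[r,c]*1000).astype(int).tolist()) for c in range(138,156,3)])
s=dict(np.load('side0.npz'))
cv2.imwrite('pics/z.png',cv2.resize(s['color'][0:100,100:190,::-1],None,fx=6,fy=6,interpolation=cv2.INTER_NEAREST))
"
```

```text
60 [(138, 249, 531, 298), (141, 255, 528, 299), (144, 262, 526, 298), (147, 268, 522, 299), (150, 274, 518, 300), (153, 291, 659, 253)]
62 [(138, 248, 533, 293), (141, 255, 529, 294), (144, 261, 526, 294), (147, 267, 526, 293), (150, 273, 516, 296), (153, 290, 661, 248)]
64 [(138, 249, 560, 280), (141, 255, 551, 282), (144, 262, 555, 280), (147, 311, 1203, 65), (150, 320, 1197, 66), (153, 289, 656, 244)]
66 [(138, 248, 557, 276), (141, 254, 551, 278), (144, 260, 548, 278), (147, 310, 1204, 58), (150, 320, 1207, 55), (153, 289, 659, 238)]
68 [(138, 247, 557, 272), (141, 253, 554, 272), (144, 260, 554, 271), (147, 267, 565, 267), (150, 318, 1206, 49), (153, 287, 655, 235)]
70 [(138, 246, 556, 268), (141, 253, 559, 266), (144, 259, 550, 268), (147, 266, 562, 263), (150, 317, 1204, 43), (153, 327, 1201, 42)]
72 [(138, 246, 566, 260), (141, 252, 557, 262), (144, 258, 553, 263), (147, 265, 559, 260), (150, 315, 1192, 40), (153, 326, 1201, 36)]
74 [(138, 245, 565, 255), (141, 251, 560, 256), (144, 258, 559, 256), (147, 264, 560, 255), (150, 314, 1196, 32), (153, 324, 1201, 28)]
76 [(138, 24
[... 243 characters left out ...]
 322, 1207, 12)]
80 [(138, 271, 1200, 14), (141, 249, 564, 241), (144, 255, 562, 241), (147, 262, 559, 241), (150, 311, 1200, 9), (153, 321, 1205, 6)]
82 [(138, 269, 1198, 8), (141, 248, 568, 235), (144, 254, 556, 238), (147, 261, 558, 237), (150, 310, 1204, 1), (153, 319, 1201, 1)]
84 [(138, 268, 1198, 1), (141, 247, 563, 232), (144, 254, 563, 231), (147, 260, 558, 232), (150, 268, 571, 227), (153, 319, 1206, -7)]
86 [(138, 266, 1198, -5), (141, 277, 1207, -10), (144, 287, 1203, -10), (147, 296, 1196, -8), (150, 307, 1209, -14), (153, 316, 1194, -10)]
88 [(138, 265, 1201, -13), (141, 276, 1208, -17), (144, 285, 1195, -14), (147, 295, 1199, -17), (150, 305, 1198, -17), (153, 316, 1200, -19)]
```

View pics/z.png

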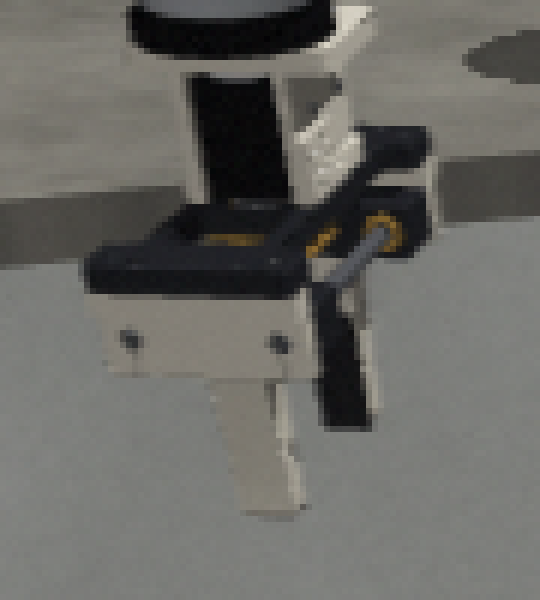

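The depth data show the tips about 33 mm higher than the reported TCP, both open at the start (0.228 vs 0.195) and closed now (0.082 vs 0.049). The gripper body edge sits 66 mm above those tips, as specified. The wrist camera, bench and handle heights agree with each other. So I'll take the grasp point as 52 mm behind the reported TCP.

```bash
sed -i 's/-.019\*M/-.052*M/' h.py; python3 -c "
from h import *
go(.374,.327,.066,106.4)"
```

```text
t 6.40 grasp [0.3748 0.327  0.1008] yaw 106.5 gap 0.0003 F [-1.5 -0.1  0.2] T [0.03 0.03 0.01] q6 -47
shift now mm [ 0.2 34.8  0.9] turn deg [0.22 0.14 0.12]  shift in goal axes mm [ 0.3 34.8  0.8]
```

Request:
arm_command --commands "0 0 0 0 0 0 0;0 0 0 0 0 0 0;0 0 0 0 0 0 0;0 0 0 0 0 0 0;0 0 0 0 0 0 0;0 0 0.01 0 0 0 0;0 0 0.01 0 0 0 0;0 0 0.008 0 0 0 0;0 0 0.003 0 0 0 0;0 0 0 0 0 0 0"

```text
time_s: 7.4
ee_pos: [0.3747, 0.3266, 0.0141]
ee_rot: [-1.06, -1.421, 1.416]
wrist_force: [0.1, 0.4, -0.8]
finger_gap: 0.0437
```

```bash
python3 -c "
from h import *
go(.374,.327,.066,106.4)
s=snap('side','s3');cv2.imwrite('pics/s3c.png',cv2.resize(s['color'][130:280,180:340,::-1],None,fx=4,fy=4))
"
```

```text
t 7.40 grasp [0.3746 0.3265 0.0661] yaw 106.5 gap 0.0437 F [ 0.1  0.4 -0.8] T [0.01 0.02 0.02] q6 -47
shift now mm [0.7 0.1 0.4] turn deg [0.15 0.12 0.05]  shift in goal axes mm [0.7 0.1 0.4]
```

View pics/s3c.png

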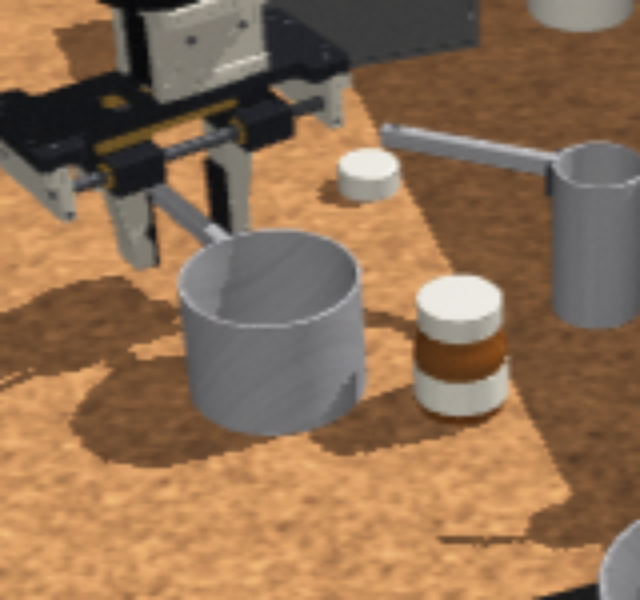

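The fingers at (140,230) and (228,200) now straddle the handle, with their tips below it. Closing again.

Request:
arm_command --commands "1 0 0 0 0 0 0;1 0 0 0 0 0 0;1 0 0 0 0 0 0;1 0 0 0 0 0 0;1 0 0 0 0 0 0;1 0 0 0 0 0 0;1 0 0 0 0 0 0" --newtons 60

```text
time_s: 8.15
ee_pos: [0.3752, 0.3273, 0.0153]
ee_rot: [-1.059, -1.423, 1.414]
wrist_force: [-0.3, 1.1, -1.1]
finger_gap: 0.0097
```

Request:
arm_command --commands "1 0 0 0 0 0 0;1 0 -0.005 0 0 0 0;1 0 -0.01 0 0 0 0;1 0 -0.015 0 0 0 0;1 0 -0.02 0 0 0 0;1 0 -0.025 0 0 0 0;1 0 -0.025 0 0 0 0;1 0 -0.025 0 0 0 0;1 0 -0.025 0 0 0 0;1 0 -0.02 0 0 0 0;1 0 -0.008 0 0 0 0;1 0 0 0 0 0 0"

```text
time_s: 9.35
ee_pos: [0.373, 0.3248, 0.2059]
ee_rot: [-1.058, -1.422, 1.412]
wrist_force: [-0.6, 0.0, -3.4]
finger_gap: 0.0095
```

```bash
python3 -c "
from h import *
go(.374,.327,.25,106.4)
s=snap('side','s4');snap('wrist','w4')
"
```

```text
t 9.35 grasp [0.3728 0.3245 0.2579] yaw 106.4 gap 0.0095 F [-0.6  0.  -3.4] T [ 0.23  0.04 -0.01] q6 -47
shift now mm [ 2.   7.9 -1.8] turn deg [0.2  0.05 0.25]  shift in goal axes mm [ 2.1  7.9 -1.8]
```

View pics/s4.png

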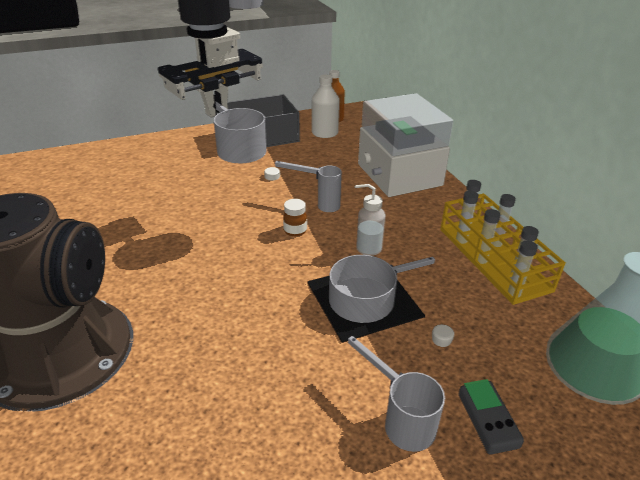

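View pics/w4.png

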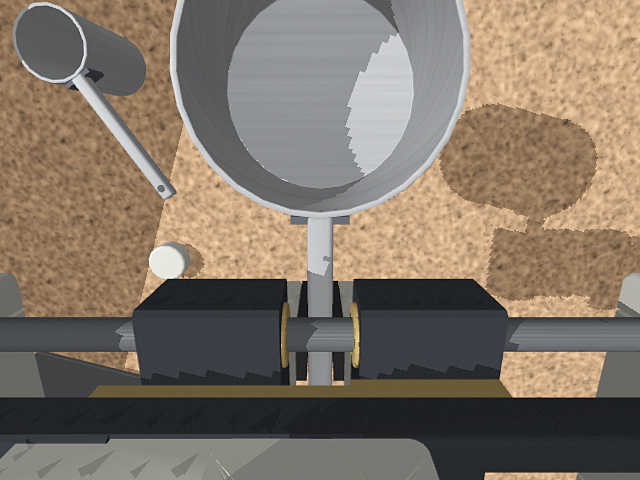

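```bash
cat >> h.py <<'E'
def held(name,sgn,cam='wrist',off=0.0):
    "rim of held beaker in tool frame: centre and tilt; prints world axis"
    from station import viewer,sensors
    s=viewer.snapshot(cam);st=sensors.get_state();M=Rot.from_rotvec(st["ee_rot"]).as_matrix()
    g=st["ee_pos"]-.052*M[:,1];R=B[name][0]-.00125
    P=cloud(s).reshape(-1,3);P=P[np.isfinite(P[:,0])];Q=(P-g)@M   # tool coords, y down
    c=np.array([-sgn*.095,0.]);pl=np.array([0,0,-.006+off])
    for tol in(.012,.008,.005,.004,.004):
        r=np.hypot(Q[:,0]-c[0],Q[:,2]-c[1])
        res=Q[:,1]-(pl[0]*(Q[:,0]-c[0])+pl[1]*(Q[:,2]-c[1])+pl[2])
        q=Q[(abs(r-R)<tol)&(abs(res)<tol)]
        f=least_squares(lambda p:np.hypot(q[:,0]-p[0],q[:,2]-p[1])-R,c,loss='soft_l1',f_scale=.001);c=f.x
        A=np.c_[q[:,0]-c[0],q[:,2]-c[1],np.ones(len(q))];pl=np.linalg.lstsq(A,q[:,1],rcond=None)[0]
    W=g+M@np.array([c[0],pl[2],c[1]])
    print(name,"n",len(q),"centre tool x,z mm",(c*1e3).round(1),"rim below grasp mm",(pl[2]*1e3).round(1),"slopes deg (tool x,z)",np.degrees(pl[:2]).round(1),"WORLD rim centre",W.round(4),"underside z",(W[2]-B[name][1]+(.005 if name=='xl' else 0)).round(4))
    return c,pl,W
E
python3 -c "
from h import *
held('l',1)"
```

```text
l n 6824 centre tool x,z mm [-95.1  -0.4] rim below grasp mm -4.5 slopes deg (tool x,z) [-1.5 -0. ] WORLD rim centre [0.3996 0.2327 0.26  ] underside z 0.188
```

Request:
arm_command --commands "1 0 0 0 0 3 0.7;1 0 0 0 0 6 0.7;1 0 0 0 0 8 0;1 0 0 0 0 8 0;1 0 0 0 0 8 0;1 0 0 0 0 8 0;1 0 0 0 0 8 0;1 0 0 0 0 8 0;1 0 0 0 0 8 0;1 0 0 0 0 8 0;1 0 0 0 0 8 0;1 0 0 0 0 8 0"

```text
time_s: 10.7
ee_pos: [0.3672, 0.316, 0.1856]
ee_rot: [-1.611, -0.178, 0.205]
wrist_force: [0.3, -0.6, -1.5]
finger_gap: 0.0093
```

Request:
arm_command --commands "1 0 0 0 0 8 0;1 0 0 0 0 8 0;1 0 0 0 0 8 0;1 0 0 0 0 8 0;1 0 0 0 0 8 0;1 0 0 0 0 5 0;1 0 0 0 0 2 0;1 0 0 0 0 0 0"

```text
time_s: 11.5
ee_pos: [0.4046, 0.2851, 0.1715]
ee_rot: [-1.576, 0.483, -0.352]
wrist_force: [-1.0, -0.3, -2.3]
finger_gap: 0.0094
```

```bash
python3 -c "
from h import *
go(.605,-.140,.25,-40.5)"
```

```text
t 11.50 grasp [0.4093 0.2863 0.2232] yaw -30.5 gap 0.0094 F [-1.  -0.3 -2.3] T [ 0.02 -0.71  0.04] q6 -174
shift now mm [ 382.2  -34.8 -270.9] turn deg [ 4.12 10.13 -3.52]  shift in goal axes mm [ 425.6  -26.8 -197.1]
```

The turn ran joint 6 into its limit because joint 1 is still swung left. I'll raise and move towards the target, which frees it.

Request:
arm_command --commands "1 0.01 -0.01 -0.008 0 0 0;1 0.02 -0.012 -0.014 1 0 -1;1 0.028 -0.012 -0.02 1 0 -1;1 0.028 -0.008 -0.02 1 0 -1;1 0.028 -0.004 -0.02 1 0 0;1 0.028 0 -0.02 0 0 0;1 0.028 0 -0.02 0 0 0;1 0.02 0 -0.015 0 0 0;1 0.005 0 -0.005 0 0 0;1 0 0 0 0 0 0"

```text
time_s: 12.5
ee_pos: [0.5053, 0.0558, 0.2188]
ee_rot: [-1.531, 0.407, -0.396]
wrist_force: [0.5, 0.1, -2.8]
finger_gap: 0.0095
```

```bash
python3 -c "
from h import *
go(.605,-.140,.25,-40.5)
snap('side','s5');held('l',1)"
```

```text
t 12.50 grasp [0.5056 0.0555 0.2708] yaw -29.4 gap 0.0095 F [ 0.5  0.1 -2.8] T [-0.08 -0.31  0.05] q6 -147
shift now mm [ 182.6   19.5 -121.7] turn deg [ 0.   11.14 -0.41]  shift in goal axes mm [202.5  20.8 -84.2]
l n 6821 centre tool x,z mm [-93.3  -1.2] rim below grasp mm -4.0 slopes deg (tool x,z) [-1.5 -0.2] WORLD rim centre [0.4236 0.1013 0.2756] underside z 0.2036
```

View pics/s5.png

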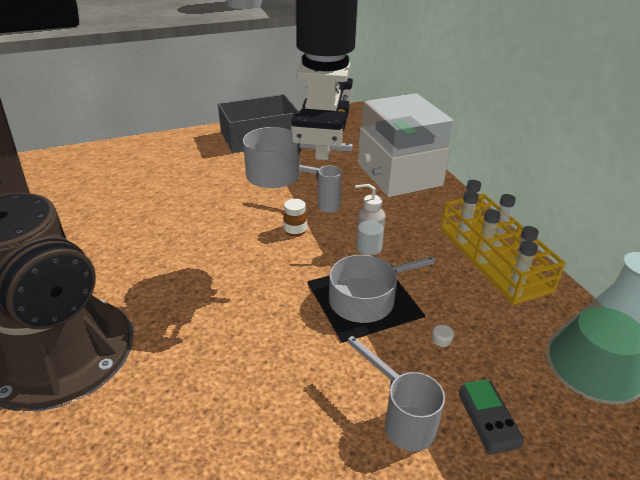

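Request:
arm_command --commands "1 0.01 0 -0.006 0 0 0;1 0.02 0.002 -0.013 0 0 0;1 0.028 0.003 -0.019 0 0 0;1 0.028 0.003 -0.019 0 0 0;1 0.028 0.003 -0.019 0 0 0;1 0.026 0.003 -0.018 0 0 0;1 0.018 0.002 -0.012 0 0 0;1 0.008 0 -0.006 0 0 0;1 0 0 0 0 4 0;1 0 0 0 0 4 0;1 0 0 0 0 2.5 0;1 0 0 0 0 0 0"

```text
time_s: 13.8
ee_pos: [0.6013, -0.1201, 0.2004]
ee_rot: [-1.501, 0.539, -0.528]
wrist_force: [0.8, -0.3, -1.9]
finger_gap: 0.009
```

```bash
python3 -c "
from h import *
go(.605,-.140,.25,-40.5)
held('l',1)"
```

```text
t 13.80 grasp [ 0.6016 -0.1203  0.2524] yaw -39.1 gap 0.0090 F [ 0.8 -0.3 -1.9] T [-0.18 -0.35 -0.06] q6 -136
shift now mm [ 15.1   2.3 -13.1] turn deg [-0.03  1.44 -0.45]  shift in goal axes mm [ 15.4   2.4 -12.7]
l n 6803 centre tool x,z mm [-93.5  -0.5] rim below grasp mm -4.0 slopes deg (tool x,z) [-1.5 -0.2] WORLD rim centre [ 0.5286 -0.0619  0.2572] underside z 0.1852
```

Add to h.py:
```python
def aim(name,sgn,yaw,xy,cam='wrist'):
    c,pl,W=held(name,sgn,cam)
    go(0,0,0,yaw)
    from station import sensors
    M=Rot.from_rotvec(sensors.get_state()["ee_rot"]).as_matrix()
    print("SHIFT to put axis over target, mm tool axes:",(M.T@np.array([xy[0]-W[0],xy[1]-W[1],0])*1e3).round(1))
```

```text
(no output)
```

Request:
arm_command --commands "1 0.007 0 -0.005 0 0.7 0.5;1 0.006 0.005 -0.004 0 0.7 0.5;1 0 0.01 0 0 0 0.5;1 0 0.015 0 0 0 0;1 0 0.015 0 0 0 0;1 0 0.01 0 0 0 0;1 0 0 0 0 0 0"

```text
time_s: 14.55
ee_pos: [0.6044, -0.1348, 0.1404]
ee_rot: [-1.487, 0.577, -0.519]
wrist_force: [-1.2, 0.3, -2.4]
finger_gap: 0.0093
```

```bash
python3 -c "
from h import *
aim('l',1,-40.5,(.533,-.078))
print(fit(cloud(snap('top','t6')),'xl',(.533,-.078),d0=0))
snap('side','s6')"
```

```text
l n 6799 centre tool x,z mm [-93.9  -0.7] rim below grasp mm -3.3 slopes deg (tool x,z) [-1.4 -0.2] WORLD rim centre [ 0.5342 -0.0762  0.2   ] underside z 0.128
t 14.60 grasp [ 0.6062 -0.1361  0.1932] yaw -40.2 gap 0.0091 F [-0.5 -0.  -1.7] T [-0.31 -0.41 -0.01] q6 -134
shift now mm [-543.2  213.7 -287.5] turn deg [-0.01  0.29 -2.16]  shift in goal axes mm [-549.4  193.2 -290.2]
SHIFT to put axis over target, mm tool axes: [ 0.2 -0.  -2.2]
(array([ 0.53262292, -0.07790997]), np.float64(-0.3821400361365625), np.float64(0.6655919280889588), np.float64(0.002236143636884939), np.float64(0.0007918857769241424), 55, 92, np.float64(0.14921172566304833), np.float64(0.06419359741477415))
```

View pics/s6.png

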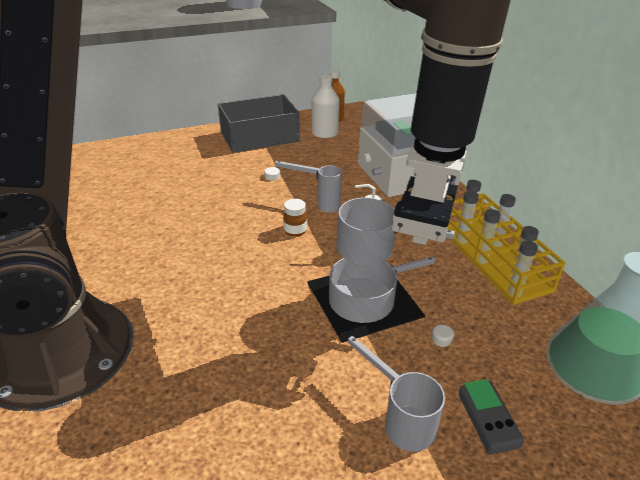

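Request:
arm_command --commands "1 0 0.005 -0.001 0 0.3 -0.7;1 0 0.01 -0.001 0 0 0;1 0 0.012 0 0 0 0;1 0 0.012 0 0 0 0;1 0 0.008 0 0 0 0;1 0 0.002 0 0 0 0;1 0 0 0 0 0 0"

```text
time_s: 15.4
ee_pos: [0.6042, -0.1354, 0.0909]
ee_rot: [-1.489, 0.566, -0.538]
wrist_force: [0.1, 0.2, -2.0]
finger_gap: 0.0095
```

```bash
python3 -c "
from h import *
aim('l',1,-40.5,(.533,-.078))"
```

```text
l n 6795 centre tool x,z mm [-93.6  -0.6] rim below grasp mm -3.8 slopes deg (tool x,z) [-1.5 -0.2] WORLD rim centre [ 0.5334 -0.076   0.1488] underside z 0.0768
t 15.45 grasp [ 0.6049 -0.1363  0.143 ] yaw -40.5 gap 0.0094 F [ 0.3 -0.  -2. ] T [-0.29 -0.36  0.04] q6 -135
shift now mm [-545.5  153.1 -289.6] turn deg [-0.2   0.01 -1.16]  shift in goal axes mm [-548.5  143.  -289.2]
SHIFT to put axis over target, mm tool axes: [ 1.  -0.  -1.8]
```

Well centred, with the underside 12 mm above the XL rim. Lowering into it.

Request:
arm_command --commands "1 0.001 0.005 -0.002 0 0 0.3;1 0 0.01 0 0 0 0;1 0 0.01 0 0 0 0;1 0 0.01 0 0 0 0;1 0 0.01 0 0 0 0;1 0 0.006 0 0 0 0;1 0 0.003 0 0 0 0;1 0 0 0 0 0 0"

```text
time_s: 16.25
ee_pos: [0.603, -0.1368, 0.0322]
ee_rot: [-1.487, 0.57, -0.534]
wrist_force: [0.5, -0.4, -2.2]
finger_gap: 0.0089
```

```bash
python3 -c "
from h import *
aim('l',1,-40.5,(.533,-.078))"
```

```text
l n 6791 centre tool x,z mm [-93.7  -0.7] rim below grasp mm -3.8 slopes deg (tool x,z) [-1.4 -0.2] WORLD rim centre [ 0.5325 -0.0776  0.0906] underside z 0.0186
t 16.30 grasp [ 0.604  -0.1378  0.0845] yaw -40.5 gap 0.0096 F [ 0.   0.3 -2.7] T [-0.21 -0.35 -0.01] q6 -134
shift now mm [-546.5   97.4 -287.7] turn deg [-0.22  0.01 -1.46]  shift in goal axes mm [-548.8   84.5 -287.5]
SHIFT to put axis over target, mm tool axes: [ 0.7 -0.   0. ]
```

Request:
arm_command --commands "1 0 0.003 0 0 0 0;1 0 0.003 0 0 0 0;1 0 0.002 0 0 0 0;1 0 0 0 0 0 0"

```text
time_s: 16.7
ee_pos: [0.604, -0.1366, 0.0252]
ee_rot: [-1.486, 0.568, -0.535]
wrist_force: [-0.3, -0.5, -2.1]
finger_gap: 0.0095
```

Request:
arm_command --commands "1 0 0.001 0 0 0 0;1 0 0.001 0 0 0 0"

```text
time_s: 16.9
ee_pos: [0.6044, -0.1366, 0.0235]
ee_rot: [-1.486, 0.567, -0.536]
wrist_force: [0.7, -0.3, -0.4]
finger_gap: 0.0092
```

```bash
python3 -c "
from h import *
aim('l',1,-40.5,(.533,-.078))"
```

```text
l n 6858 centre tool x,z mm [-93.6  -0.6] rim below grasp mm -4.4 slopes deg (tool x,z) [-1.3 -0.1] WORLD rim centre [ 0.5337 -0.0775  0.082 ] underside z 0.01
t 16.95 grasp [ 0.6052 -0.1377  0.0754] yaw -40.5 gap 0.0093 F [ 0.3 -0.1 -0.9] T [-0.21 -0.25  0.01] q6 -134
shift now mm [-547.9   86.3 -288.4] turn deg [-0.33  0.04 -1.3 ]  shift in goal axes mm [-549.6   75.4 -288.4]
SHIFT to put axis over target, mm tool axes: [-0.2 -0.  -0.8]
```

Request:
arm_command --commands "1 0 0.001 0 0 0 0;1 0 0.0005 0 0 0 0"

```text
time_s: 17.15
ee_pos: [0.6053, -0.1369, 0.023]
ee_rot: [-1.486, 0.565, -0.537]
wrist_force: [-1.7, -0.0, 1.8]
finger_gap: 0.009
```

Request:
arm_command --commands "1 0 0 0 0 0 0;0.3 0 0 0 0 0 0;0.3 0 0 0 0 0 0;0.3 0 0 0 0 0 0;0.3 0 0 0 0 0 0" --newtons 5

```text
time_s: 17.65
ee_pos: [0.6051, -0.1367, 0.0229]
ee_rot: [-1.486, 0.566, -0.537]
wrist_force: [0.4, 0.3, -0.3]
finger_gap: 0.0299
```

```bash
python3 -c "
from h import *
aim('l',1,-40.5,(.533,-.078))"
```

```text
l n 6682 centre tool x,z mm [-95.2  -0.4] rim below grasp mm -4.2 slopes deg (tool x,z) [-2.3  0.3] WORLD rim centre [ 0.5331 -0.0763  0.0811] underside z 0.0091
t 17.70 grasp [ 0.6057 -0.1377  0.0749] yaw -40.4 gap 0.0300 F [-0.5  1.  -0.5] T [-0.09 -0.2   0.04] q6 -134
shift now mm [-548.5   84.9 -288.7] turn deg [-0.37  0.05 -1.24]  shift in goal axes mm [-550.    74.9 -288.7]
SHIFT to put axis over target, mm tool axes: [ 1.  -0.  -1.3]
```

Request:
arm_command --commands "0.3 0 -0.01 0 0 0 0;0.3 0 -0.02 0 0 0 0;0.3 0 -0.03 0 0 0 0;0.3 0 -0.03 0 0 0 -1.2;0 0 -0.03 0 0 5 0;0 0 0 0 0 8 0;0 0 0 0 0 8 0;0 0 0 0 0 7 0;0 0 0 0 0 0 0"

```text
time_s: 18.6
ee_pos: [0.6068, -0.1393, 0.155]
ee_rot: [-1.349, 0.936, -0.944]
wrist_force: [0.1, -0.4, -0.4]
finger_gap: 0.0438
```

```bash
python3 -c "
from h import *
go(.4557,-.263,.13,-71.4)
w=cloud(snap('top','t7'));ws=cloud(snap('side','s7'))
print(fit(w,'l',(.533,-.078),zt=.081,d0=-.7));print(fit(ws,'l',(.533,-.078),zt=.081,d0=-.7))
print(fit(w,'xl',(.533,-.078),d0=0));print(fit(ws,'xl',(.533,-.078),d0=0))
print(fit(w,'m',(.4855,-.353),d0=1.9));print(fit(ws,'m',(.4855,-.353),d0=1.9))
"
```

```text
t 18.60 grasp [ 0.6064 -0.1395  0.207 ] yaw -69.5 gap 0.0438 F [ 0.1 -0.4 -0.4] T [-0.07 -0.04 -0.05] q6 -164
shift now mm [  62.8   75.2 -185.2] turn deg [-0.55  1.94 -0.04]  shift in goal axes mm [  69.    77.  -182.2]
(array([ 0.53154999, -0.07690393]), np.float64(-40.46413421793022), np.float64(-39.25763090108669), np.float64(0.001743600444527496), np.float64(0.0012063188245404655), 108, 92, np.float64(0.1084121419998155), np.float64(0.07959591517352693))
(array([ 0.53262231, -0.07601383]), np.float64(-41.03269433156296), np.float64(-40.82596815110501), np.float64(0.0003688633027723043), np.float64(0.0013804157105695022), 358, 250, np.float64(0.14437711233339903), np.float64(0.08050465371600857))
(array([ 0.53269474, -0.07785345]), np.float64(-0.4356718961536057), np.float64(0.2559377046058871), np.float64(0.001319923715318758), np.float64(0.0012370805994358115), 128, 133, np.float64(0.14889940262646692), np.float64(0.063706444814917))
(array([ 0.5340764, -0.0771628]), np.float64(-1.1403285659372553), np.float64(-1.0389474048366476), np.float64(0.0001932393440535296), np.float64(0.001210002880458553), 271, 192, np.float64(0.14955179077563888), np.float64(0.06441034818861102))
(array([ 0.48562316, -0.35349888]), np.float64(108.65403960151552), np.float64(108.78796886495292), np.float64(0.00021919983791699946), np.float64(0.0012580550231016598), 178, 202, np.float64(0.1393377190223884), np.float64(0.08271915333147267))
(array([ 0.48633262, -0.35274556]), np.float64(108.91919489030778), np.float64(108.62652187584634), np.float64(-0.00046563291054260714), np.float64(0.0011289302345928508), 454, 369, np.float64(0.14038270774462402), np.float64(0.08366217132247517))
```

View pics/s7.png

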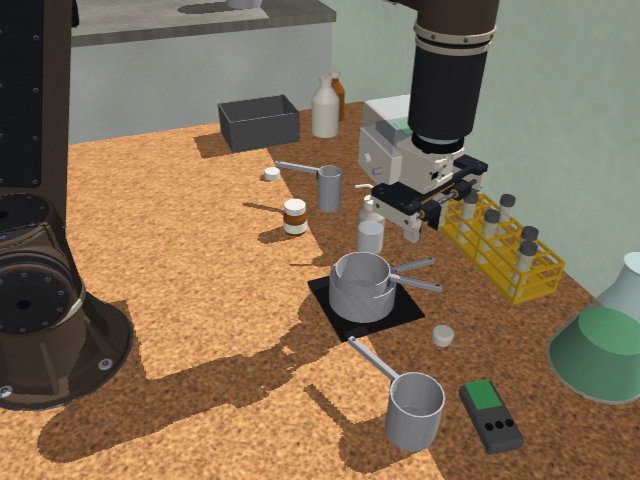

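L sits flat in XL at about −40.6°, with XL at −0.7°. On to M.

Request:
arm_command --commands "0 0.004 0 -0.012 0 2 0;0 0.008 0.005 -0.025 0 0 0;0 0.01 0.01 -0.028 0 0 0;0 0.01 0.012 -0.028 0 0 0;0 0.01 0.012 -0.028 0 0 0;0 0.01 0.012 -0.028 0 0 0;0 0.009 0.01 -0.022 0 0 0;0 0.002 0.005 -0.006 0 0 0;0 0 0 0 0 0 0"

```text
time_s: 19.6
ee_pos: [0.4507, -0.2623, 0.0844]
ee_rot: [-1.344, 0.952, -0.956]
wrist_force: [0.5, -0.1, -0.2]
finger_gap: 0.0439
```

```bash
python3 -c "
from h import *
go(.4557,-.263,.078,-71.3)"
```

```text
t 19.60 grasp [ 0.4504 -0.2625  0.1363] yaw -70.5 gap 0.0439 F [ 0.5 -0.1 -0.2] T [-0.08 -0.19 -0.05] q6 -151
shift now mm [ 2.3 58.4  4.4] turn deg [-0.43  0.79 -0.1 ]  shift in goal axes mm [ 2.2 58.3  4.9]
```

Request:
arm_command --commands "0 0.001 0.005 0.003 -0.4 0.8 0;0 0.001 0.01 0.002 0 0 0;0 0 0.015 0 0 0 0;0 0 0.014 0 0 0 0;0 0 0.008 0 0 0 0;0 0 0 0 0 0 0"

```text
time_s: 20.2
ee_pos: [0.4623, -0.2607, 0.0299]
ee_rot: [-1.346, 0.961, -0.964]
wrist_force: [-0.2, 0.4, 0.5]
finger_gap: 0.0435
```

```bash
python3 -c "
from h import *
go(.4557,-.263,.078,-71.3)"
```

```text
t 20.20 grasp [ 0.4621 -0.2607  0.0819] yaw -71.1 gap 0.0435 F [-0.2  0.4  0.5] T [-0.07 -0.13  0.02] q6 -153
shift now mm [ 0.   3.9 -6.8] turn deg [-0.16  0.22  0.03]  shift in goal axes mm [ 0.1  3.9 -6.8]
```

Request:
arm_command --commands "0 0 0.004 -0.006 0 0 0;0 0 0 0 0 0 0;0 0 0 0 0 0 0"

```text
time_s: 20.5
ee_pos: [0.4574, -0.2625, 0.0261]
ee_rot: [-1.346, 0.959, -0.963]
wrist_force: [-0.2, 0.5, -0.9]
finger_gap: 0.0438
```

```bash
python3 -c "
from h import *
go(.4557,-.263,.078,-71.3);snap('wrist','w8')"
```

```text
t 20.50 grasp [ 0.4572 -0.2625  0.0781] yaw -71.0 gap 0.0438 F [-0.2  0.5 -0.9] T [-0.06 -0.2   0.04] q6 -152
shift now mm [ 0.   0.  -1.6] turn deg [-0.18  0.3   0.06]  shift in goal axes mm [ 0.   0.1 -1.6]
```

View pics/w8.png

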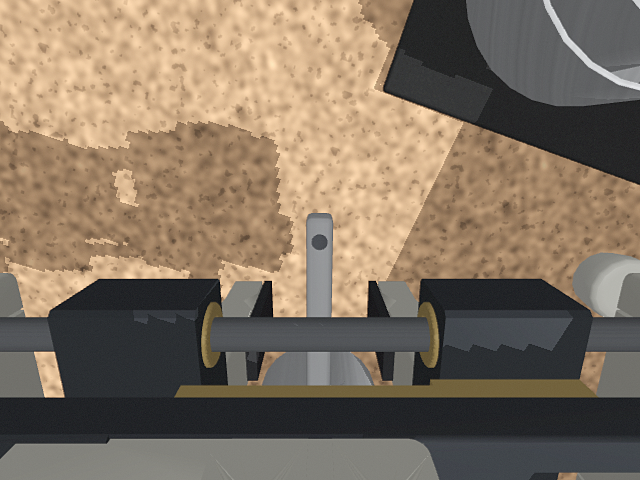

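The handle at (318,260) is centred between the pads at (270) and (370). Closing.

Request:
arm_command --commands "1 0 0 0 0 0 0;1 0 0 0 0 0 0;1 0 0 0 0 0 0;1 0 0 0 0 0 0;1 0 0 0 0 0 0;1 0 0 0 0 0 0;1 0 0 0 0 0 0" --newtons 60

```text
time_s: 21.25
ee_pos: [0.458, -0.2628, 0.0274]
ee_rot: [-1.345, 0.957, -0.965]
wrist_force: [1.0, -0.6, 0.1]
finger_gap: 0.0091
```

```bash
python3 -c "
from h import *
go(.4557,-.263,.078,-71.3)"
```

```text
t 21.25 grasp [ 0.4577 -0.2628  0.0794] yaw -71.0 gap 0.0091 F [ 1.  -0.6  0.1] T [-0.04 -0.09  0.03] q6 -152
shift now mm [-0.4  1.4 -2. ] turn deg [-0.3   0.28  0.13]  shift in goal axes mm [-0.4  1.4 -2. ]
```

Request:
arm_command --commands "1 0 0 0 0 0 0;1 0 -0.005 0 0 0 0;1 0 -0.01 0 0 0 0;1 0 -0.015 0 0 0 0;1 0 -0.02 0 0 0 0;1 0 -0.025 0 0 0 0;1 0 -0.025 0 0 0 0;1 0 -0.025 0 0 0 0;1 0 -0.025 0 0 0 0;1 0 -0.01 0 0 0 0;1 0 0 0 0 0 0"

```text
time_s: 22.35
ee_pos: [0.4545, -0.2619, 0.1977]
ee_rot: [-1.344, 0.96, -0.964]
wrist_force: [0.5, 0.3, -2.2]
finger_gap: 0.0096
```

```bash
python3 -c "
from h import *
go(.5487,-.172,.25,99.5);snap('side','s9');held('m',-1,'side');held('m',-1,'top')"
```

```text
t 22.35 grasp [ 0.4543 -0.262   0.2497] yaw -71.1 gap 0.0096 F [ 0.5  0.3 -2.2] T [ 0.07 -0.08 -0.02] q6 -152
shift now mm [-5.460e+01  1.000e-01  1.184e+02] turn deg [-2.0000e-02 -1.7059e+02  3.3000e-01]  shift in goal axes mm [  73.2   -0.3 -107.9]
m n 734 centre tool x,z mm [94.9 -0.8] rim below grasp mm -2.3 slopes deg (tool x,z) [2.4 0.2] WORLD rim centre [ 0.4836 -0.3518  0.2499] underside z 0.1659
m n 0 centre tool x,z mm [95.  0.] rim below grasp mm 0.0 slopes deg (tool x,z) [0. 0.] WORLD rim centre [ 0.4841 -0.3515  0.2468] underside z 0.1628
```

View pics/s9.png

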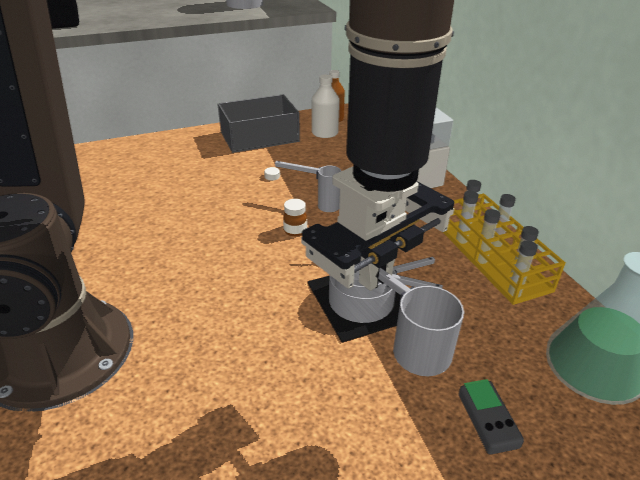

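Request:
arm_command --commands "1 0 0 0 0 -3 0;1 0 0 0 0 -6 0;1 0 0 0 0 -8 0;1 0 0 0 0 -8 0;1 0 0 0 0 -8 0;1 0 0 0 0 -8 0;1 0 0 0 0 -8 0;1 0 0 0 0 -8 0;1 0 0 0 0 -8 0;1 0 0 0 0 -8 0;1 0 0 0 0 -8 0;1 0 0 0 0 -8 0"

```text
time_s: 23.7
ee_pos: [0.4419, -0.2582, 0.1736]
ee_rot: [-1.532, -0.264, 0.318]
wrist_force: [-0.0, -0.8, -1.6]
finger_gap: 0.0092
```

Request:
arm_command --commands "1 0 0 0 0 -8 0;1 0 0 0 0 -8 0;1 0 0 0 0 -8 0;1 0 0 0 0 -8 0;1 0 0 0 0 -8 0;1 0 0 0 0 -8 0;1 0 0 0 0 -8 0;1 0 0 0 0 -8 0;1 0 0 0 0 -6 0;1 0 0 0 0 -3 0;1 0 0 0 0 0 0"

```text
time_s: 24.8
ee_pos: [0.4317, -0.2558, 0.1547]
ee_rot: [-1.076, -1.265, 1.32]
wrist_force: [0.1, -0.1, -1.4]
finger_gap: 0.0094
```

```bash
python3 -c "
from h import *
go(.5487,-.172,.25,99.5);snap('side','s10');held('m',-1,'side')
snap('top','t10')"
```

```text
t 24.80 grasp [ 0.4354 -0.2568  0.2066] yaw 97.5 gap 0.0094 F [ 0.1 -0.1 -1.4] T [-0.12 -0.3   0.01] q6 16
shift now mm [  70.3  -49.6 -120.5] turn deg [-3.8  -1.9   1.65]  shift in goal axes mm [  64.9  -43.4 -125.8]
m n 92 centre tool x,z mm [94.7 -0. ] rim below grasp mm -13.0 slopes deg (tool x,z) [19.  -2.8] WORLD rim centre [ 0.4242 -0.1632  0.2225] underside z 0.1385
```

View pics/t10.png

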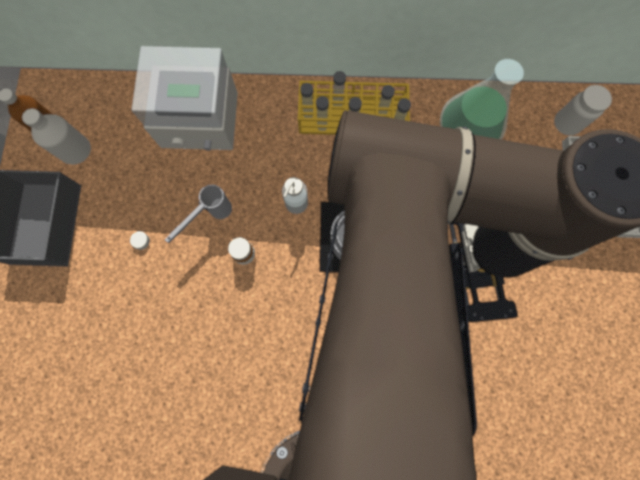

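View pics/s10.png

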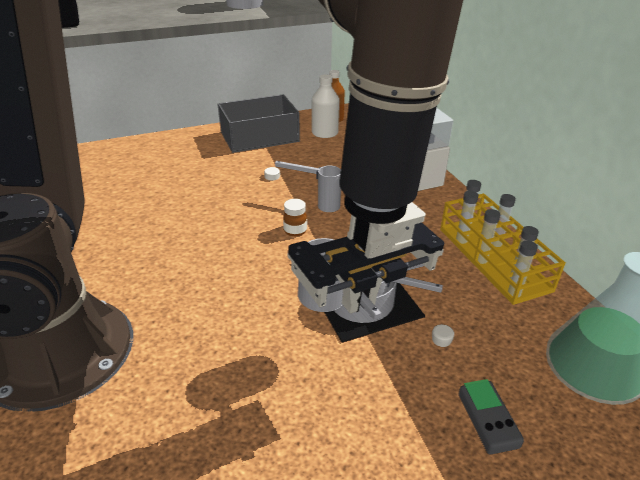

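M is mostly hidden from the cameras now, so I'll rely on the offset measured just after the lift (94.9, −0.8 mm). Levelling and moving over the nest.

Request:
arm_command --commands "1 0.004 -0.005 -0.008 -1 -1 0;1 0.008 -0.005 -0.015 -1 -0.9 0;1 0.01 -0.003 -0.018 -1 0 0;1 0.012 0 -0.02 -0.8 0 0;1 0.012 0 -0.02 0 0 0;1 0.01 0 -0.018 0 0 0;1 0.006 0 -0.01 0 0 0;1 0 0 0 0 0 0"

```text
time_s: 25.75
ee_pos: [0.5414, -0.1694, 0.1719]
ee_rot: [-1.114, -1.351, 1.3]
wrist_force: [-0.8, -0.4, -2.0]
finger_gap: 0.0095
```

```bash
python3 -c "
from h import *
go(.5472,-.1708,.22,99.4)"
```

```text
t 25.75 grasp [ 0.5409 -0.171   0.2239] yaw 99.4 gap 0.0095 F [-0.8 -0.4 -2. ] T [-0.17  0.01  0.05] q6 9
shift now mm [-0.9  3.9 -6.2] turn deg [ 0.81 -0.05  1.64]  shift in goal axes mm [-0.8  3.9 -6.3]
```

Request:
arm_command --commands "1 0 0 -0.004 0.5 0 0;1 0 0 -0.002 0 0 0;1 0 0 0 0 0 0"

```text
time_s: 26.05
ee_pos: [0.5474, -0.1682, 0.1716]
ee_rot: [-1.107, -1.343, 1.306]
wrist_force: [-1.1, -0.6, -2.2]
finger_gap: 0.0091
```

```bash
python3 -c "
from h import *
go(.5472,-.1708,.22,99.4)
held('m',-1,'side')
s=snap('side','s11')
snap('top','t11');snap('wrist','w11')
cv2.imwrite('pics/s11c.png',cv2.resize(s['color'][150:350,270:470,::-1],None,fx=3,fy=3))"
```

```text
t 26.05 grasp [ 0.5474 -0.1697  0.2236] yaw 99.4 gap 0.0091 F [-1.1 -0.6 -2.2] T [-0.19 -0.04 -0.01] q6 9
shift now mm [-1.1  3.6  0.4] turn deg [ 0.21 -0.02  1.65]  shift in goal axes mm [-1.   3.6  0.4]
m n 1 centre tool x,z mm [96.3 -0.6] rim below grasp mm -3.9 slopes deg (tool x,z) [-0.  0.] WORLD rim centre [ 0.5322 -0.0748  0.2303] underside z 0.1463
```

View pics/s11c.png

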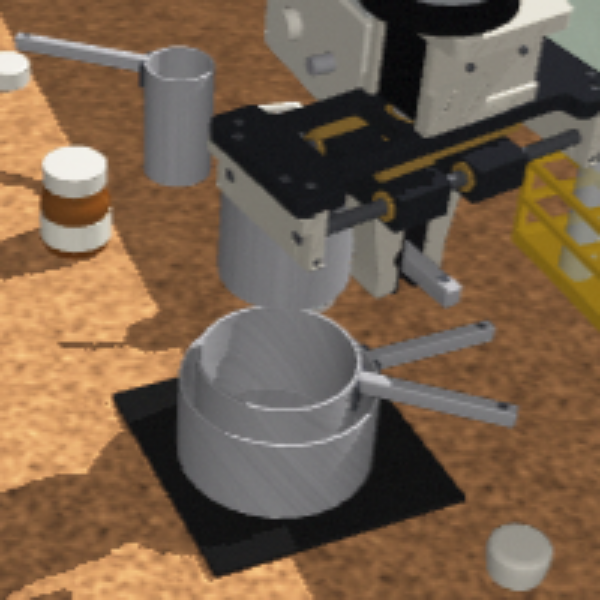

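View pics/w11.png

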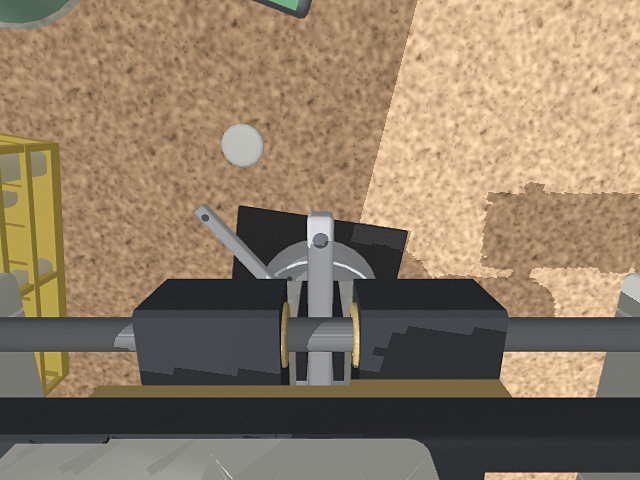

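The side view shows M's wall at crop (285,250) above the L opening at (280,355). I'll fit that wall with a cylinder.

```bash
cat >> h.py <<'E'
def wall(name,c0,z0,z1,cam='side'):
    "fit outer wall points of a held beaker: axis at z0 and z1"
    from station import viewer
    P=cloud(viewer.snapshot(cam)).reshape(-1,3);P=P[np.isfinite(P[:,0])]
    R=B[name][0];p=np.r_[c0,c0].astype(float)
    P=P[(P[:,2]>z0)&(P[:,2]<z1)]
    def res(p,q):
        t=((q[:,2]-z0)/(z1-z0))[:,None];c=p[:2]*(1-t)+p[2:]*t
        return np.hypot(*(q[:,:2]-c).T)-R
    for tol in(.012,.008,.005,.004):
        q=P[abs(res(p,P))<tol];f=least_squares(res,p,args=(q,),loss='soft_l1',f_scale=.001);p=f.x
    a=P[np.hypot(*(P[:,:2]-p[:2]).T)<R+.004]
    print(name,cam,"n",len(q),"axis at z0",p[:2].round(4),"z1",p[2:].round(4),"tilt deg",np.degrees((p[2:]-p[:2])/(z1-z0)).round(1),"lowest",np.percentile(a[:,2],1).round(4),"rms",f.fun.std().round(5))
    return p
E
python3 -c "
from h import *
wall('m',(.532,-.076),.145,.19)"
```

```text
m side n 821 axis at z0 [ 0.5327 -0.0735] z1 [ 0.5325 -0.0744] tilt deg [-0.2 -1.2] lowest 0.1471 rms 0.001
```

Request:
arm_command --commands "1 -0.001 0.005 0 0 0 0.5;1 -0.001 0.01 0 0 0 0.4;1 0 0.012 0 0 0 0;1 0 0.012 0 0 0 0;1 0 0.008 0 0 0 0;1 0 0.002 0 0 0 0;1 0 0 0 0 0 0"

```text
time_s: 27.0
ee_pos: [0.5459, -0.1698, 0.117]
ee_rot: [-1.119, -1.334, 1.318]
wrist_force: [-0.0, 0.7, -1.8]
finger_gap: 0.0096
```

```bash
python3 -c "
from h import *
go(.5472,-.1728,.091,99.4)
wall('m',(.532,-.076),.095,.14)"
```

```text
t 27.00 grasp [ 0.5459 -0.1705  0.169 ] yaw 99.3 gap 0.0096 F [-0.   0.7 -1.8] T [-0.12 -0.06  0.02] q6 8
shift now mm [-3.5 78.  -0.7] turn deg [ 0.1  -0.08  0.71]  shift in goal axes mm [-2.5 78.  -0.9]
m side n 631 axis at z0 [ 0.5315 -0.0754] z1 [ 0.5315 -0.0757] tilt deg [ 0.1 -0.4] lowest 0.0956 rms 0.00095
```

Request:
arm_command --commands "1 0 0.005 -0.001 0 0 0;1 0 0.01 0 0 0 0;1 0 0.012 0 0 0 0;1 0 0.012 0 0 0 0;1 0 0.008 0 0 0 0;1 0 0.003 0 0 0 0;1 0 0 0 0 0 0"

```text
time_s: 27.75
ee_pos: [0.5474, -0.1691, 0.063]
ee_rot: [-1.12, -1.335, 1.318]
wrist_force: [-0.3, -0.8, -1.3]
finger_gap: 0.0092
```

```bash
python3 -c "
from h import *
go(.5472,-.1728,.091,99.4)
wall('m',(.532,-.076),.085,.105)"
```

```text
t 27.75 grasp [ 0.5474 -0.1697  0.115 ] yaw 99.3 gap 0.0092 F [-0.3 -0.8 -1.3] T [-0.15 -0.07  0.03] q6 8
shift now mm [-3.3 23.9  0.8] turn deg [ 0.14 -0.09  0.7 ]  shift in goal axes mm [-3.  24.   0.7]
m side n 13 axis at z0 [ 0.5292 -0.0763] z1 [ 0.5359 -0.0777] tilt deg [19.1 -4. ] lowest 0.0854 rms 0.00054
```

Request:
arm_command --commands "1 -0.001 0.005 0 0 0 0;1 0 0.006 0 0 0 0;1 0 0.004 0 0 0 0;1 0 0.001 0 0 0 0;1 0 0 0 0 0 0"

```text
time_s: 28.3
ee_pos: [0.5487, -0.17, 0.047]
ee_rot: [-1.122, -1.337, 1.317]
wrist_force: [-0.7, 0.8, -2.4]
finger_gap: 0.0094
```

Request:
arm_command --commands "1 0 0.002 0 0 0 0;1 0 0.002 0 0 0 0;1 0 0 0 0 0 0"

```text
time_s: 28.6
ee_pos: [0.549, -0.17, 0.043]
ee_rot: [-1.122, -1.337, 1.317]
wrist_force: [-0.5, -0.1, -1.3]
finger_gap: 0.0092
```

```bash
python3 -c "
from h import *
go(.5472,-.1718,.091,99.4)"
```

```text
t 28.60 grasp [ 0.5488 -0.1706  0.095 ] yaw 99.3 gap 0.0092 F [-0.5 -0.1 -1.3] T [-0.1  -0.04 -0.01] q6 8
shift now mm [-1.   3.9  1.8] turn deg [ 0.32 -0.07  0.66]  shift in goal axes mm [-0.9  4.   1.8]
```

Request:
arm_command --commands "1 0 0.001 0.001 0 0 0;1 0 0.001 0 0 0 0"

```text
time_s: 28.8
ee_pos: [0.5481, -0.1701, 0.0411]
ee_rot: [-1.123, -1.338, 1.317]
wrist_force: [0.7, 0.5, -2.3]
finger_gap: 0.0092
```

Request:
arm_command --commands "1 0 0.001 0 0 0 0;1 0 0.001 0 0 0 0"

```text
time_s: 29.0
ee_pos: [0.5489, -0.1705, 0.0397]
ee_rot: [-1.124, -1.339, 1.317]
wrist_force: [-0.1, -1.8, 4.4]
finger_gap: 0.0093
```

```bash
python3 -c "
from h import *
go(.5472,-.1718,.091,99.4)"
```

```text
t 29.00 grasp [ 0.5486 -0.1711  0.0917] yaw 99.4 gap 0.0093 F [-0.1 -1.8  4.4] T [-0.86  0.26  0.03] q6 8
shift now mm [-0.5  0.7  1.5] turn deg [ 0.42 -0.03  0.6 ]  shift in goal axes mm [-0.5  0.7  1.5]
```

Contact: the vertical force went from −2.3 to +4.4 N at the expected height. Releasing.

Request:
arm_command --commands "1 0 0 0 0 0 0;0.3 0 0 0 0 0 0;0.3 0 0 0 0 0 0;0.3 0 0 0 0 0 0;0.3 0 0 0 0 0 0;0.3 0 -0.01 0 0 0 0;0.3 0 -0.02 0 0 0 0;0.3 0 -0.03 0 0 0 0;0.3 0 -0.03 0 0 0 0;0.3 0 -0.03 0 0 0 0;0 0 0 0 0 0 0" --newtons 5

```text
time_s: 30.1
ee_pos: [0.5478, -0.1721, 0.1671]
ee_rot: [-1.124, -1.338, 1.318]
wrist_force: [0.0, -0.5, 0.6]
finger_gap: 0.0344
```

```bash
python3 -c "
from h import *
go(.5272,.3088,.2,139.6)
w=cloud(snap('top','t12'));ws=cloud(snap('side','s12'))
for n,z,d in(('m',.097,-1.4),('l',.081,-.7),('xl',.065,0)):
  for W in (w,ws):
    try:print(n,[np.round(x,4).tolist() for x in fit(W,n,(.533,-.077),zt=z,d0=d)])
    except Exception as e:print(n,e)
"
```

```text
t 30.10 grasp [ 0.5475 -0.1727  0.2191] yaw 99.4 gap 0.0344 F [ 0.  -0.5  0.6] T [ 0.02 -0.08  0.01] q6 8
shift now mm [478.2  24.3 -58.2] turn deg [  0.55 -40.23   0.43]  shift in goal axes mm [ 327.6   19.1 -353.5]
m [[0.5325, -0.0767], -81.6419, -80.4779, 0.0015, 0.0, 1, 112, 0.1009, 0.0946]
m [[0.5332, -0.0771], -81.445, -80.4229, 0.0017, 0.0015, 277, 280, 0.14, 0.0966]
l [[0.533, -0.077], -40.9619, -39.1666, 0.0033, nan, 0, 122, 0.1384, nan]
l [[0.5329, -0.0758], -41.2148, -40.2331, 0.0017, 0.0014, 228, 250, 0.1444, 0.0806]
xl zero-size array to reduction operation maximum which has no identity
xl [[0.5342, -0.0771], -1.0409, -0.5334, 0.001, 0.0013, 245, 194, 0.1493, 0.0645]
  return _methods._mean(a, axis=axis, dtype=dtype,
  ret = ret.dtype.type(ret / rcount)
h.py:31: RuntimeWarning: Mean of empty slice.
  u=h2.mean(0);vv=np.linalg.svd(h2-u)[2][0];vv=vv*np.sign(vv@u)
  ret = um.true_divide(
```

View pics/s12.png

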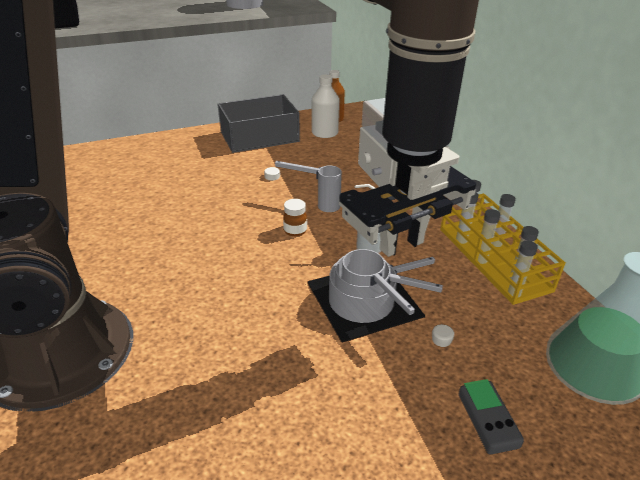

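M is seated, with its rim at 0.0966 and its handle at about −81°. On to S, passing over the bottle's height.

Request:
arm_command --commands "0 0.015 -0.015 -0.001 0 0 0;0 0.03 -0.015 -0.003 0 0 0;0 0.04 0 -0.005 0 0 0;0 0.045 0 -0.006 0 0 0;0 0.045 0 -0.006 0 0 0;0 0.045 0 -0.006 0 0 0;0 0.045 0 -0.006 0 0 0;0 0.045 0 -0.006 0 0 0;0 0.045 0 -0.006 0 0 0;0 0.045 0 -0.006 0 0 0;0 0.03 0 -0.004 0 0 0;0 0 0 0 0 0 0" --newtons 60

```text
time_s: 31.4
ee_pos: [0.5221, 0.2753, 0.187]
ee_rot: [-1.11, -1.312, 1.327]
wrist_force: [0.1, -0.0, -0.3]
finger_gap: 0.0439
```

```bash
python3 -c "
from h import *
go(.5272,.3088,.15,139.6)"
```

```text
t 31.40 grasp [0.5231 0.275  0.239 ] yaw 99.0 gap 0.0439 F [ 0.1 -0.  -0.3] T [ 0.01 -0.1  -0.01] q6 -37
shift now mm [ 31.9  89.1 -11. ] turn deg [ -0.87 -40.6    0.89]  shift in goal axes mm [ 18.8  89.  -28.3]
```

Request:
arm_command --commands "0 0.01 0 -0.004 -0.4 -8 0.4;0 0.01 0 -0.004 -0.4 -8 0.4;0 0.008 0 -0.002 0 -8 0;0 0.003 0 0 0 -8 0;0 0 0 0 0 -7 0;0 0 0 0 0 0 0;0 0 0 0 0 0 0"

```text
time_s: 32.1
ee_pos: [0.5177, 0.305, 0.1786]
ee_rot: [-0.661, -1.789, 1.824]
wrist_force: [0.2, 0.5, -1.0]
finger_gap: 0.0435
```

```bash
python3 -c "
from h import *
go(.5272,.3088,.15,139.6)
w=cloud(snap('top','t13'));ws=cloud(snap('side','s13'))
for W in(w,ws):
  try:print([np.round(x,4).tolist() for x in fit(W,'s',(.5995,.247),d0=2.437)])
  except Exception as e:print(e)
" 2>&1 | grep -v Warn
```

```text
t 32.10 grasp [0.5184 0.3057 0.2305] yaw 139.4 gap 0.0435 F [ 0.2  0.5 -1. ] T [ 0.04 -0.07  0.03] q6 0
shift now mm [-4.8 80.4 -9.6] turn deg [-1.14 -0.24  0.09]  shift in goal axes mm [-4.7 80.5 -8. ]
[[0.5986, 0.2466], 139.7685, 139.0751, -0.0006, 0.0013, 114, 58, 0.0613, 0.0947]
[[0.6002, 0.2479], 140.485, 139.2969, -0.0017, 0.0017, 114, 153, 0.1329, 0.0954]
```

Request:
arm_command --commands "0 -0.003 0.01 -0.005 -0.6 -0.2 0;0 -0.002 0.02 -0.003 -0.5 0 0;0 0 0.025 0 0 0 0;0 0 0.025 0 0 0 0;0 0 0.015 0 0 0 0;0 0 0.005 0 0 0 0;0 0 0 0 0 0 0"

```text
time_s: 32.9
ee_pos: [0.5283, 0.307, 0.0767]
ee_rot: [-0.68, -1.805, 1.798]
wrist_force: [0.5, -0.7, 1.3]
finger_gap: 0.0438
```

```bash
python3 -c "
from h import *
go(.5272,.3088,.09,139.6);snap('wrist','w14')"
```

```text
t 32.90 grasp [0.5282 0.3068 0.1287] yaw 138.6 gap 0.0438 F [ 0.5 -0.7  1.3] T [ 0.01 -0.03  0.02] q6 0
shift now mm [ 2.  38.7 -0.7] turn deg [ 0.2  -0.95  0.06]  shift in goal axes mm [ 2.1 38.7 -0.9]
```

View pics/w14.png

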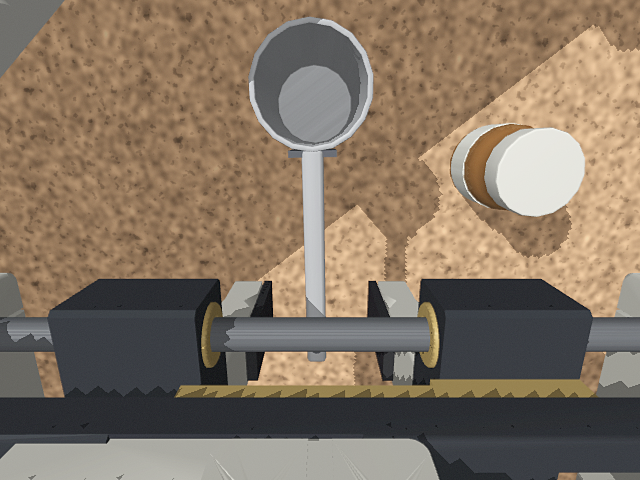

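The handle runs (312,155) to (316,358) between pads at 270 and 370, so it is centred and needs about 1° of yaw. Descending.

Request:
arm_command --commands "0 0.001 0.008 0 0 -0.9 0;0 0.001 0.012 0 0 0 0;0 0 0.01 0 0 0 0;0 0 0.006 0 0 0 0;0 0 0.001 0 0 0 0;0 0 0 0 0 0 0"

```text
time_s: 33.55
ee_pos: [0.5281, 0.3099, 0.0395]
ee_rot: [-0.669, -1.82, 1.806]
wrist_force: [-0.5, 0.8, -0.2]
finger_gap: 0.0438
```

```bash
python3 -c "
from h import *
go(.5272,.3088,.09,139.6)"
```

```text
t 33.55 grasp [0.5279 0.3095 0.0914] yaw 139.6 gap 0.0438 F [-0.5  0.8 -0.2] T [-0.06 -0.01 -0.05] q6 1
shift now mm [0.  1.4 1. ] turn deg [ 0.46 -0.    0.03]  shift in goal axes mm [0.  1.4 1. ]
```

Request:
arm_command --commands "1 0 0.002 0.001 0 0 0;1 0 0 0 0 0 0;1 0 0 0 0 0 0;1 0 0 0 0 0 0;1 0 0 0 0 0 0;1 0 0 0 0 0 0;1 0 0 0 0 0 0" --newtons 60

```text
time_s: 34.25
ee_pos: [0.528, 0.3095, 0.0384]
ee_rot: [-0.67, -1.822, 1.804]
wrist_force: [-0.3, -1.0, -0.7]
finger_gap: 0.0093
```

```bash
python3 -c "
from h import *
go(.5272,.3088,.09,139.6)"
```

```text
t 34.25 grasp [0.5277 0.3091 0.0904] yaw 139.6 gap 0.0093 F [-0.3 -1.  -0.7] T [-0.13 -0.03  0.05] q6 1
shift now mm [0.2 0.4 0.6] turn deg [ 0.56 -0.    0.01]  shift in goal axes mm [0.2 0.4 0.6]
```

Request:
arm_command --commands "1 0 -0.005 0 0 0 0;1 0 -0.01 0 0 0 0;1 0 -0.015 0 0 0 0;1 0 -0.02 0 0 0 0;1 0 -0.025 0 0 0 0;1 0 -0.025 0 0 0 0;1 0 -0.025 0 0 0 0;1 0 -0.025 0 0 0 0;1 0 -0.025 0 0 0 0;1 0 -0.015 0 0 0 0;1 0 -0.005 0 0 0 0;1 0 0 0 0 0 0"

```text
time_s: 35.45
ee_pos: [0.5253, 0.3068, 0.2485]
ee_rot: [-0.671, -1.824, 1.802]
wrist_force: [-0.4, 0.4, -1.3]
finger_gap: 0.0097
```

```bash
python3 -c "
from h import *
go(.43,.07,.29,139.6);held('s',1);go(.485,-.16,.29,139.6)"
```

```text
t 35.45 grasp [0.5249 0.3063 0.3005] yaw 139.6 gap 0.0097 F [-0.4  0.4 -1.3] T [0.05 0.15 0.02] q6 1
shift now mm [-81.    7.5 241.5] turn deg [ 0.68 -0.04  0.06]  shift in goal axes mm [-80.9  10.5 241.5]
s n 4442 centre tool x,z mm [-95.1  -0. ] rim below grasp mm -6.3 slopes deg (tool x,z) [-1.8 -0.3] WORLD rim centre [0.5972 0.2445 0.3062] underside z 0.2102
t 35.50 grasp [0.5248 0.3062 0.3   ] yaw 139.6 gap 0.0095 F [ 0.6 -0.3 -1.4] T [0.1  0.07 0.08] q6 1
shift now mm [-272.1    5.3  380.8] turn deg [ 0.65 -0.04  0.07]  shift in goal axes mm [-271.8   10.   380.9]
```

Request:
arm_command --commands "1 -0.004 0 0.012 0 0 0.6;1 -0.008 0 0.024 0 0 0.6;1 -0.01 0 0.03 0 0 0.5;1 -0.01 0 0.03 0 0 0;1 -0.01 0 0.03 0 0 0;1 -0.01 0 0.03 0 0 0;1 -0.01 0 0.03 0 0 0;1 -0.012 0 0.03 0 0 0;1 -0.02 0 0.022 0 0 0;1 -0.026 0 0.018 0 0 0;1 -0.03 0 0.018 0 0 0;1 -0.03 0 0.018 0 0 0"

```text
time_s: 36.7
ee_pos: [0.4568, -0.0508, 0.2382]
ee_rot: [-0.686, -1.805, 1.841]
wrist_force: [1.7, 1.0, -0.9]
finger_gap: 0.009
```

```bash
python3 -c "
from h import *
go(.485,-.16,.27,139.6)"
```

```text
t 36.70 grasp [ 0.4561 -0.0495  0.2902] yaw 139.9 gap 0.0090 F [ 1.7  1.  -0.9] T [ 0.25 -0.01  0.01] q6 29
shift now mm [-92.7  23.4  65.7] turn deg [-0.58  0.31 -1.55]  shift in goal axes mm [-93.7  20.2  65.4]
```

Past the bottle. Now the last 115 mm, then the turn.

Request:
arm_command --commands "1 -0.02 0.003 0.014 0 0 0;1 -0.02 0.003 0.014 0 0 0;1 -0.02 0.003 0.014 0 0 0;1 -0.015 0.003 0.01 0 0 0;1 -0.008 0 0.005 0 0 0;1 0 0 0 0 -3 0;1 0 0 0 0 -6 0;1 0 0 0 0 -8 0;1 0 0 0 0 -8 0;1 0 0 0 0 -8 0;1 0 0 0 0 -8 0;1 0 0 0 0 -8 0"

```text
time_s: 37.9
ee_pos: [0.4708, -0.1582, 0.2179]
ee_rot: [-0.202, 2.101, -2.162]
wrist_force: [-1.1, -0.4, -1.5]
finger_gap: 0.0095
```

Request:
arm_command --commands "1 0 0 0 0 -8 0;1 0 0 0 0 -8 0;1 0 0 0 0 -8 0;1 0 0 0 0 -8 0;1 0 0 0 0 -8 0;1 0 0 0 0 -5 0;1 0 0 0 0 -2 0;1 0 0 0 0 0 0"

```text
time_s: 38.7
ee_pos: [0.4636, -0.157, 0.2135]
ee_rot: [-0.944, 1.577, -1.612]
wrist_force: [-0.2, 0.0, -2.0]
finger_gap: 0.0094
```

```bash
python3 -c "
from h import *
aim('s',1,-120.5,(.533,-.077));go(.485,-.16,.27,-120.5)"
```

```text
s n 4429 centre tool x,z mm [-93.7   0.2] rim below grasp mm -5.8 slopes deg (tool x,z) [-1.7 -0.4] WORLD rim centre [ 0.5121 -0.0745  0.2679] underside z 0.1719
t 38.75 grasp [ 0.4645 -0.1554  0.2654] yaw -120.3 gap 0.0092 F [ 0.1 -0.4 -1.2] T [-0.08 -0.09  0.01] q6 143
shift now mm [  91.   268.1 -479.7] turn deg [-0.09  0.16  2.05]  shift in goal axes mm [ 101.8  265.4 -479.1]
SHIFT to put axis over target, mm tool axes: [-8.4 -0.3 19.3]
t 38.75 grasp [ 0.4645 -0.1554  0.2654] yaw -120.3 gap 0.0092 F [ 0.1 -0.4 -1.2] T [-0.08 -0.09  0.01] q6 143
shift now mm [-6.2 -4.8 20.1] turn deg [-0.09  0.16  2.05]  shift in goal axes mm [-6.5 -4.6 20. ]
```

Request:
arm_command --commands "1 -0.003 0 0.005 0 0 1;1 -0.003 0.005 0.008 0 0.3 1;1 -0.002 0.005 0.006 0 0 1;1 0 0.005 0 0 0 0.7;1 0 0 0 0 0 0;1 0 0 0 0 0 0"

```text
time_s: 39.35
ee_pos: [0.4854, -0.1604, 0.1959]
ee_rot: [-0.872, 1.601, -1.571]
wrist_force: [0.5, -0.6, -0.6]
finger_gap: 0.0094
```

```bash
python3 -c "
from h import *
aim('s',1,-120.7,(.533,-.077));wall('s',(.533,-.077),.17,.23)
snap('side','s15')"
```

```text
s n 4419 centre tool x,z mm [-93.8   0.5] rim below grasp mm -5.9 slopes deg (tool x,z) [-1.7 -0.4] WORLD rim centre [ 0.5328 -0.0818  0.2569] underside z 0.1609
t 39.40 grasp [ 0.4843 -0.1618  0.2478] yaw -120.9 gap 0.0096 F [ 0.   0.2 -1.4] T [-0.38  0.12 -0.01] q6 147
shift now mm [ 118.2  243.9 -498.7] turn deg [-0.01 -0.19 -1.94]  shift in goal axes mm [ 108.2  247.8 -499. ]
SHIFT to put axis over target, mm tool axes: [-4.2  0.1 -2.3]
s side n 81 axis at z0 [ 0.5341 -0.077 ] z1 [ 0.5322 -0.0805] tilt deg [-1.9 -3.3] lowest 0.1714 rms 0.00094
```

View pics/s15.png

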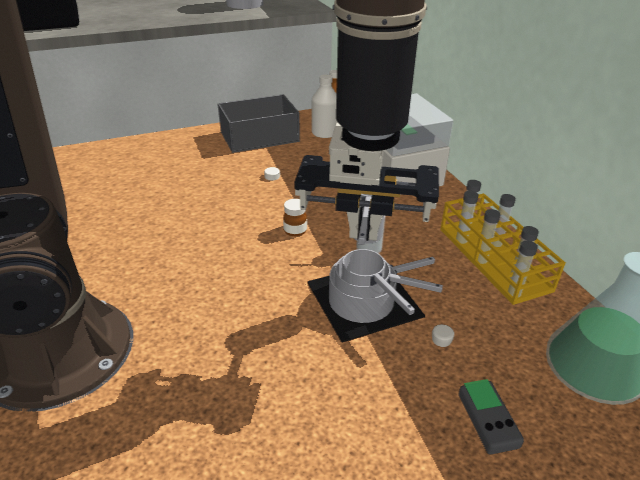

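Request:
arm_command --commands "1 -0.003 0.005 -0.002 0 0 0;1 -0.002 0.01 -0.001 0 0 0;1 0 0.012 0 0 0 0;1 0 0.01 0 0 0 0;1 0 0.004 0 0 0 0;1 0 0 0 0 0 0;1 0 0 0 0 0 0"

```text
time_s: 40.2
ee_pos: [0.4855, -0.1517, 0.1511]
ee_rot: [-0.874, 1.6, -1.57]
wrist_force: [0.0, -0.3, -1.6]
finger_gap: 0.0097
```

```bash
python3 -c "
from h import *
aim('s',1,-120.7,(.533,-.077));wall('s',(.533,-.077),.125,.18);s=snap('side','s16');snap('wrist','w16')
cv2.imwrite('pics/s16c.png',cv2.resize(s['color'][170:340,290:460,::-1],None,fx=3.5,fy=3.5))"
```

```text
s n 4403 centre tool x,z mm [-93.8   0.3] rim below grasp mm -5.8 slopes deg (tool x,z) [-1.6 -0.4] WORLD rim centre [ 0.5329 -0.0729  0.2121] underside z 0.1161
t 40.25 grasp [ 0.4847 -0.1532  0.2032] yaw -120.8 gap 0.0097 F [-0.   0.7 -1.3] T [-0.31  0.07  0.02] q6 147
shift now mm [ 123.2  199.3 -494.8] turn deg [ 0.01 -0.08 -1.91]  shift in goal axes mm [ 115.8  203.2 -495. ]
SHIFT to put axis over target, mm tool axes: [ 3.4 -0.1  2.2]
s side n 58 axis at z0 [ 0.5348 -0.0683] z1 [ 0.533  -0.0701] tilt deg [-1.8 -1.9] lowest 0.125 rms 0.00076
```

View pics/s16c.png

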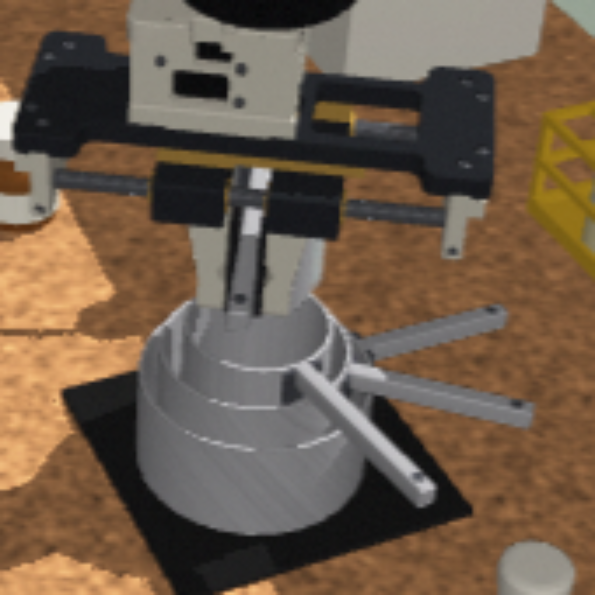

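View pics/w16.png

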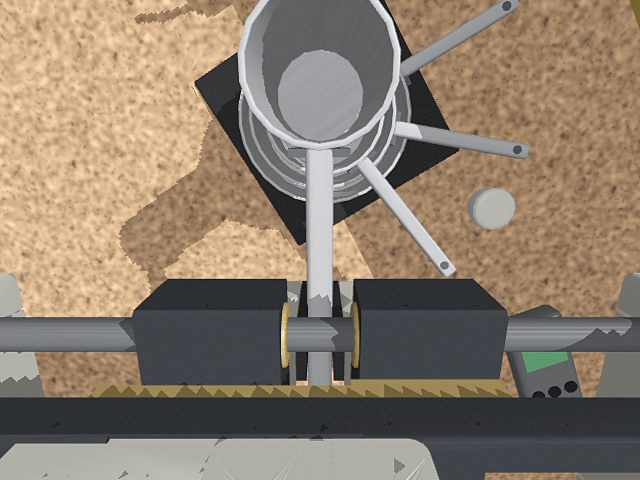

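Request:
arm_command --commands "1 0.003 0 0.002 0 0 0;1 0 0 0 0 0 0;1 0 0 0 0 0 0"

```text
time_s: 40.7
ee_pos: [0.4865, -0.1558, 0.1524]
ee_rot: [-0.872, 1.598, -1.57]
wrist_force: [-0.6, 0.1, -1.5]
finger_gap: 0.0093
```

```bash
python3 -c "
from h import *
aim('s',1,-120.7,(.533,-.077))
from station import viewer
w=cloud(viewer.snapshot('wrist'))
for n,z,d in(('m',.097,-1.4),('l',.081,-.7),('xl',.065,0)):
    print(n,[np.round(x,4).tolist() for x in fit(w,n,(.533,-.077),zt=z,d0=d)])
"
```

```text
s n 4427 centre tool x,z mm [-93.8   0.4] rim below grasp mm -5.9 slopes deg (tool x,z) [-1.7 -0.4] WORLD rim centre [ 0.5337 -0.077   0.2135] underside z 0.1175
t 40.75 grasp [ 0.4855 -0.1573  0.2044] yaw -120.8 gap 0.0096 F [-0.6 -0.6 -1.4] T [-0.31  0.03 -0.04] q6 147
shift now mm [ 120.4  199.3 -498. ] turn deg [-0.12 -0.09 -1.99]  shift in goal axes mm [ 112.7  204.4 -497.8]
SHIFT to put axis over target, mm tool axes: [ 0.3 -0.  -0.6]
m [[0.5343, -0.078], -81.1014, -80.7515, 0.0006, 0.0015, 689, 1977, 0.1389, 0.0982]
l [[0.534, -0.0762], -40.8684, -40.4282, 0.0008, 0.0013, 1021, 1921, 0.1443, 0.0822]
xl [[0.5351, -0.0772], -0.9054, -1.1754, -0.0005, 0.0011, 1272, 1744, 0.1482, 0.0661]
```

Using the same camera, S (0.5337, −0.077) is concentric with M (0.5343, −0.078). Lowering straight down, allowing for the 2° tool tilt.

Request:
arm_command --commands "1 0.0002 0.005 0 0 0 0;1 0.0003 0.01 0 0 0 0;1 0.0003 0.01 0 0 0 0;1 0.0003 0.01 0 0 0 0;1 0.0003 0.01 0 0 0 0;1 0 0.003 0 0 0 0;1 0 0 0 0 0 0"

```text
time_s: 41.5
ee_pos: [0.4856, -0.1553, 0.0986]
ee_rot: [-0.874, 1.6, -1.57]
wrist_force: [-0.0, 0.3, -1.5]
finger_gap: 0.0094
```

```bash
python3 -c "
from h import *
aim('s',1,-120.8,(.534,-.078))"
```

```text
s n 4415 centre tool x,z mm [-93.8   0.3] rim below grasp mm -5.7 slopes deg (tool x,z) [-1.6 -0.4] WORLD rim centre [ 0.5329 -0.0766  0.1596] underside z 0.0636
t 41.55 grasp [ 0.4848 -0.1568  0.1507] yaw -120.8 gap 0.0094 F [ 1.  0. -2.] T [-0.26  0.09  0.05] q6 147
shift now mm [ 118.4  147.  -496.7] turn deg [ 0.02  0.01 -1.92]  shift in goal axes mm [ 113.5  150.7 -496.7]
SHIFT to put axis over target, mm tool axes: [ 0.6 -0.   1.6]
```

Request:
arm_command --commands "1 0.0003 0.007 0.001 0 0 0;1 0.0003 0.01 0 0 0 0;1 0.0003 0.01 0 0 0 0;1 0.0002 0.006 0 0 0 0;1 0 0.001 0 0 0 0;1 0 0 0 0 0 0"

```text
time_s: 42.15
ee_pos: [0.4872, -0.1559, 0.0622]
ee_rot: [-0.873, 1.599, -1.57]
wrist_force: [1.2, -0.5, -1.6]
finger_gap: 0.0095
```

```bash
python3 -c "
from h import *
aim('s',1,-120.8,(.534,-.078))"
```

```text
s n 4421 centre tool x,z mm [-93.8   0.3] rim below grasp mm -5.7 slopes deg (tool x,z) [-1.6 -0.4] WORLD rim centre [ 0.5344 -0.0772  0.1232] underside z 0.0272
t 42.20 grasp [ 0.4863 -0.1574  0.1143] yaw -120.8 gap 0.0092 F [-0.2 -0.3 -1.5] T [-0.3   0.11  0.01] q6 148
shift now mm [ 117.5  109.9 -498.4] turn deg [-0.05  0.02 -1.96]  shift in goal axes mm [ 113.8  114.3 -498.3]
SHIFT to put axis over target, mm tool axes: [ 0.9 -0.   0. ]
```

10 mm to go.

Request:
arm_command --commands "1 0 0.003 0 0 0 0;1 0 0.003 0 0 0 0;1 0 0.001 0 0 0 0;1 0 0 0 0 0 0"

```text
time_s: 42.6
ee_pos: [0.4881, -0.1557, 0.0556]
ee_rot: [-0.872, 1.598, -1.57]
wrist_force: [1.1, 0.8, -1.1]
finger_gap: 0.0092
```

Request:
arm_command --commands "1 0 0.001 0 0 0 0;1 0 0.001 0 0 0 0"

```text
time_s: 42.8
ee_pos: [0.4884, -0.1556, 0.0538]
ee_rot: [-0.871, 1.598, -1.57]
wrist_force: [1.0, -0.4, -1.3]
finger_gap: 0.0093
```

```bash
python3 -c "
from h import *
aim('s',1,-120.8,(.534,-.078))"
```

```text
s n 4422 centre tool x,z mm [-93.9   0.4] rim below grasp mm -6.0 slopes deg (tool x,z) [-1.7 -0.4] WORLD rim centre [ 0.5354 -0.0769  0.1149] underside z 0.0189
t 42.85 grasp [ 0.4872 -0.1571  0.1056] yaw -120.8 gap 0.0094 F [ 0.4 -0.2 -0.9] T [-0.26  0.08  0.03] q6 148
shift now mm [ 117.9  100.1 -499.3] turn deg [-0.16  0.03 -2.01]  shift in goal axes mm [ 114.5  105.6 -499. ]
SHIFT to put axis over target, mm tool axes: [ 1.7 -0.1 -0.7]
```

Request:
arm_command --commands "1 0 0.001 0 0 0 0;1 0 0.001 0 0 0 0"

```text
time_s: 43.05
ee_pos: [0.4887, -0.1561, 0.0522]
ee_rot: [-0.871, 1.596, -1.571]
wrist_force: [-2.4, -2.9, 6.0]
finger_gap: 0.0096
```

Request:
arm_command --commands "1 0 0.001 0 0 0 0"

```text
time_s: 43.15
ee_pos: [0.4889, -0.1566, 0.0519]
ee_rot: [-0.872, 1.595, -1.571]
wrist_force: [-3.4, -4.2, 7.3]
finger_gap: 0.0091
```

```bash
python3 -c "
from h import *
aim('s',1,-120.8,(.534,-.078))"
```

```text
s n 4472 centre tool x,z mm [-93.8   0.1] rim below grasp mm -7.6 slopes deg (tool x,z) [-0.5  0.1] WORLD rim centre [ 0.5355 -0.0777  0.1146] underside z 0.0186
t 43.20 grasp [ 0.4877 -0.1581  0.1038] yaw -120.7 gap 0.0091 F [-3.3 -2.3  6.4] T [-0.75  0.92  0.07] q6 148
shift now mm [ 116.7   97.6 -500.5] turn deg [-0.26  0.08 -1.96]  shift in goal axes mm [ 113.9  103.8 -499.9]
SHIFT to put axis over target, mm tool axes: [ 1.  -0.  -1.2]
```

Contact at 6–7 N. The rim reads 0.1146, and this camera reads about 1.2 mm high on the other rims, so that is 0.113 as expected. Releasing and backing straight out.

Request:
arm_command --commands "1 0 0 0 0 0 0;0.3 0 0 0 0 0 0;0.3 0 0 0 0 0 0;0.3 0 0 0 0 0 0;0.3 0 0 0 0 0 0;0.3 0 -0.01 0 0 0 0;0.3 0 -0.02 0 0 0 0;0.3 0 -0.03 0 0 0 0;0.3 0 -0.03 0 0 0 0;0.3 0 -0.03 0 0 0 0;0.3 0 0 0 0 0 0" --newtons 5

```text
time_s: 44.3
ee_pos: [0.4861, -0.1602, 0.1792]
ee_rot: [-0.872, 1.595, -1.572]
wrist_force: [-1.0, 0.7, -1.0]
finger_gap: 0.0306
```

```bash
cat > chk.py <<'E'
from h import *
import warnings;warnings.filterwarnings('ignore')
import sys
for cam in sys.argv[2:]:
  w=cloud(snap(cam,cam+sys.argv[1]))
  for n,z,d in(('s',.113,-2.1),('m',.097,-1.4),('l',.081,-.7),('xl',.065,0)):
    try:print(cam,n,[np.round(x,4).tolist() for x in fit(w,n,(.533,-.077),zt=z,d0=d)])
    except Exception as e:print(cam,n,'hidden')
E
python3 chk.py 17 wrist side; python3 -c "
from h import *
go(.4,-.25,.25,-120)"
```

```text
wrist s [[0.538, -0.0742], -120.8146, -120.792, 0.0, 0.0012, 1340, 1933, 0.1333, 0.1143]
wrist m [[0.5339, -0.0779], -80.8322, -80.7932, 0.0001, 0.0012, 1524, 1648, 0.1392, 0.0983]
wrist l [[0.5334, -0.0769], -40.3084, -40.4047, -0.0002, 0.0012, 1949, 1596, 0.144, 0.0822]
wrist xl [[0.5346, -0.0782], -0.2396, -0.3961, -0.0003, 0.0012, 2213, 1574, 0.1492, 0.0661]
side s [[0.5374, -0.0731], -120.598, -120.8433, -0.0004, 0.0016, 170, 254, 0.1357, 0.1125]
side m [[0.5328, -0.0779], -81.2034, -80.5137, 0.0011, 0.0019, 197, 282, 0.1392, 0.0968]
side l [[0.5328, -0.0759], -41.1159, -40.5673, 0.001, 0.0014, 206, 252, 0.1444, 0.0806]
side xl [[0.5341, -0.0769], -1.2613, -0.6341, 0.0012, 0.0012, 224, 192, 0.1491, 0.0646]
t 44.40 grasp [ 0.4832 -0.1611  0.2275] yaw -120.7 gap 0.0307 F [ 0.8 -0.3 -0.4] T [-0.18  0.06  0.03] q6 148
shift now mm [118.2 -26.4 -26.1] turn deg [-0.01 -0.74 -1.85]  shift in goal axes mm [118.6 -22.5 -27.6]
```

View pics/wrist17.png

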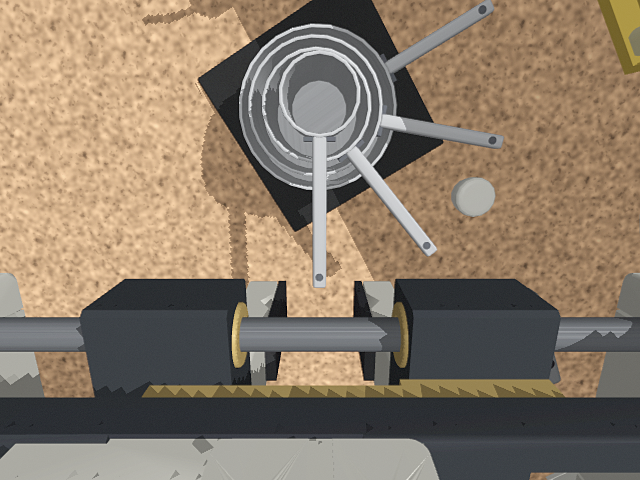

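The nest shows all four handles fanned clockwise from (490,8) through (500,140) and (428,248) to (319,280). S sits about 5 mm off M's axis, still inside the 9 mm clearance. Next I'll check that each beaker is level and that the bystanders haven't moved, then park the arm.

Request:
arm_command --commands "0.3 0.01 -0.01 0 0 0 0;0.3 0.025 -0.01 -0.005 0 0 0;0.3 0.03 -0.01 -0.01 0 0 0;0.3 0.03 0 -0.01 0 0 0;0.3 0.02 0 -0.005 0 0 0;0.3 0 0 0 0 0 0;0.3 0 0 0 0 0 0"

```text
time_s: 45.1
ee_pos: [0.3914, -0.2477, 0.2006]
ee_rot: [-0.885, 1.606, -1.567]
wrist_force: [-0.3, 0.1, 0.3]
finger_gap: 0.0307
```

```bash
cat > lev.py <<'E'
from h import *
from station import viewer
import sys
for cam in('wrist','side'):
  w=cloud(viewer.snapshot(cam)).reshape(-1,3);w=w[np.isfinite(w[:,0])]
  C=dict(s=(.5377,-.0737,.113),m=(.5335,-.078,.097),l=(.533,-.0765,.081),xl=(.5344,-.0775,.065))
  for n,(x,y,z) in C.items():
    R=B[n][0];r=np.hypot(w[:,0]-x,w[:,1]-y);q=w[(abs(r-R+.0012)<.004)&(abs(w[:,2]-z)<.006)]
    for _ in range(3):
        A=np.c_[q[:,0]-x,q[:,1]-y,np.ones(len(q))];p=np.linalg.lstsq(A,q[:,2],rcond=None)[0]
        e=q[:,2]-A@p;q=q[e>-.0015-.001*(2-_)]
    print(cam,n,len(q),"rim z %.4f"%p[2],"tilt deg",np.degrees(p[:2]).round(2))
E
python3 lev.py; python3 chk.py 18 side top
python3 - <<'E'
import sys;sys.path.insert(0,'.')
from h import *
a=np.load("topw.npy");b=cloud(snap('top','t18b'))
for n,(u,v) in dict(jar=(237,246),cap=(139,240),stopper=(417,202),bottle=(294,187),meter=(490,213)).items():
    A=a[v-12:v+13,u-12:u+13];Bb=b[v-12:v+13,u-12:u+13]
    print(n,"height diff frac>4mm",(abs(A[...,2]-Bb[...,2])>.004).mean().round(3),A[12,12].round(3),Bb[12,12].round(3))
E
```

```text
wrist s 0 rim z 0.0000 tilt deg [0. 0.]
wrist m 0 rim z 0.0000 tilt deg [0. 0.]
wrist l 136 rim z 0.0574 tilt deg [-14.73 -25.38]
wrist xl 421 rim z 0.0674 tilt deg [0.97 0.95]
side s 44 rim z 0.1111 tilt deg [ 2.67 -1.17]
side m 70 rim z 0.0973 tilt deg [1.79 0.97]
side l 114 rim z 0.0809 tilt deg [0.6  1.01]
side xl 154 rim z 0.0648 tilt deg [0.35 0.43]
side s [[0.5372, -0.073], -120.5208, -120.81, -0.0005, 0.0013, 61, 237, 0.1357, 0.1124]
side m [[0.5312, -0.0786], -80.1072, -80.506, -0.0007, 0.0021, 108, 273, 0.1387, 0.097]
side l [[0.5329, -0.0756], -41.4187, -39.9045, 0.0027, 0.0014, 147, 254, 0.1445, 0.0807]
side xl [[0.534, -0.0771], -1.0857, -0.1901, 0.0017, 0.0011, 212, 171, 0.1495, 0.0646]
top s hidden
top m hidden
top l hidden
top xl hidden
jar height diff frac>4mm 0.102 [0.496 0.187 0.067] [0.495 0.186 0.07 ]
cap height diff frac>4mm 0.109 [0.512 0.423 0.019] [0.512 0.423 0.018]
stopper height diff frac>4mm 0.995 [ 0.623 -0.217  0.022] [ 0.42  -0.074  0.662]
bottle height diff frac>4mm 0.072 [0.615 0.064 0.124] [0.615 0.064 0.124]
meter height diff frac>4mm 0.989 [ 0.6   -0.385  0.025] [ 0.411 -0.13   0.666]
```

View pics/side18.png

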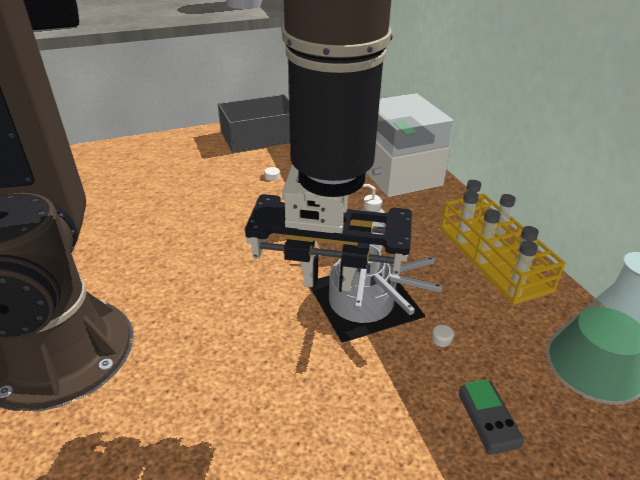

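View pics/top18.png

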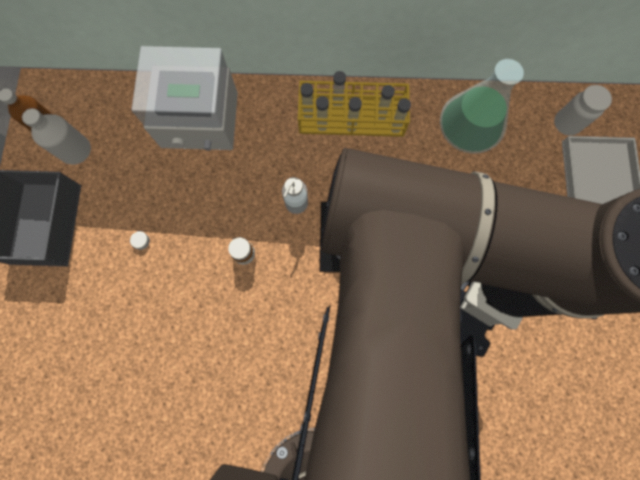

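The arm blocks both views, so I'll move it further to −y for a clear final check.

Request:
arm_command --commands "0.3 0.015 -0.01 -0.004 0 0 0;0.3 0.03 -0.01 -0.005 0 0 0;0.3 0.035 -0.01 0.005 0 0 0;0.3 0.04 0 0.01 0 0 0;0.3 0.04 0 0.015 0 0 0;0.3 0.04 0 0.015 0 0 0;0.3 0.03 0 0.01 0 0 0;0.3 0.02 0 0 0 0 0;0.3 0 0 0 0 0 0"

```text
time_s: 46.25
ee_pos: [0.323, -0.4435, 0.2311]
ee_rot: [-0.914, 1.63, -1.695]
wrist_force: [0.4, -0.1, -0.6]
finger_gap: 0.0308
```

```bash
python3 lev.py; python3 chk.py 19 side top
python3 - <<'E'
import sys;sys.path.insert(0,'.')
from h import *
go(0,0,0,-120)
a=np.load("topw.npy");b=cloud(snap('top','t19b'))
for n,(u,v) in dict(jar=(237,246),cap=(139,240),stopper=(417,202),bottle=(294,187),meter=(490,213)).items():
    A=a[v-12:v+13,u-12:u+13];Bb=b[v-12:v+13,u-12:u+13]
    print(n,"height diff frac>4mm",(abs(A[...,2]-Bb[...,2])>.004).mean().round(3),A[12,12].round(3),Bb[12,12].round(3))
s=dict(np.load("side0.npz"));c=cv2.imread('pics/side19.png')
cv2.imwrite('pics/s19c.png',cv2.resize(c[190:370,290:530],None,fx=3.3,fy=3.3))
E
```

```text
wrist s 0 rim z 0.0000 tilt deg [0. 0.]
wrist m 0 rim z 0.0000 tilt deg [0. 0.]
wrist l 0 rim z 0.0000 tilt deg [0. 0.]
wrist xl 0 rim z 0.0000 tilt deg [0. 0.]
side s 0 rim z 0.0000 tilt deg [0. 0.]
side m 0 rim z 0.0000 tilt deg [0. 0.]
side l 1 rim z 0.0749 tilt deg [ 0.16 -0.16]
side xl 55 rim z 0.0601 tilt deg [ 3.99 -3.89]
side s hidden
side m [[0.533, -0.077], -81.2214, -80.2279, 0.0018, nan, 0, 223, 0.1399, nan]
side l hidden
side xl [[0.535, -0.0767], -1.3189, -1.0806, 0.0005, 0.0015, 77, 192, 0.1479, 0.0645]
top s [[0.5361, -0.0744], -120.8087, -120.8872, -0.0001, 0.0012, 121, 233, 0.1341, 0.1117]
top m [[0.5318, -0.0782], -80.9535, -80.6009, 0.0006, 0.0013, 150, 199, 0.1391, 0.096]
top l [[0.5314, -0.0769], -40.4203, -40.3291, 0.0002, 0.0011, 177, 159, 0.145, 0.08]
top xl [[0.5326, -0.0783], -0.23, 0.0205, 0.0005, 0.0011, 206, 136, 0.1488, 0.0638]
t 46.45 grasp [ 0.3259 -0.4395  0.2834] yaw -125.2 gap 0.0312 F [-1.1  0.3 -0.4] T [ 0.12 -0.17  0.1 ] q6 174
shift now mm [-189.8  268.7 -521. ] turn deg [-0.13 -5.18  3.81]  shift in goal axes mm [-217.7  283.4 -502. ]
jar height diff frac>4mm 0.11 [0.496 0.187 0.067] [0.496 0.187 0.067]
cap height diff frac>4mm 0.109 [0.512 0.423 0.019] [0.512 0.423 0.018]
stopper height diff frac>4mm 0.112 [ 0.623 -0.217  0.022] [ 0.623 -0.217  0.021]
bottle height diff frac>4mm 0.077 [0.615 0.064 0.124] [0.616 0.065 0.122]
meter height diff frac>4mm 0.096 [ 0.6   -0.385  0.025] [ 0.601 -0.386  0.023]
```

View pics/s19c.png

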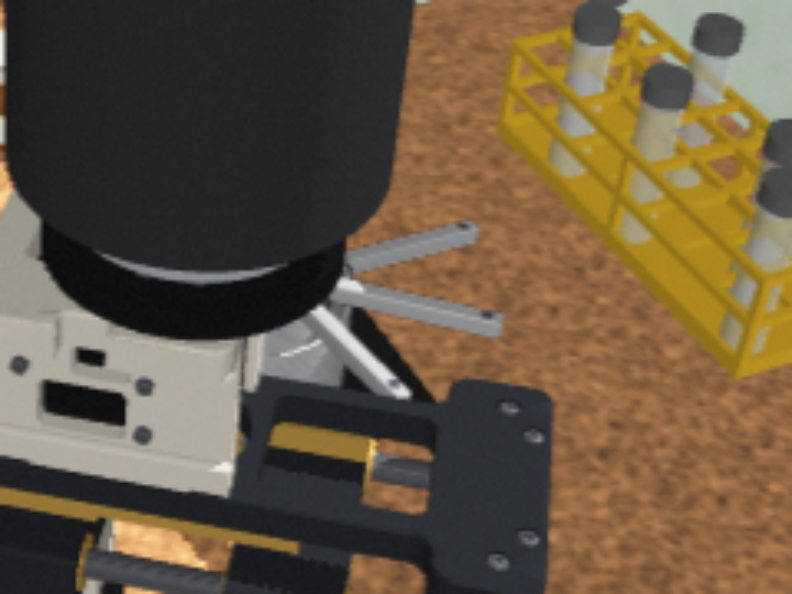

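View pics/top19.png

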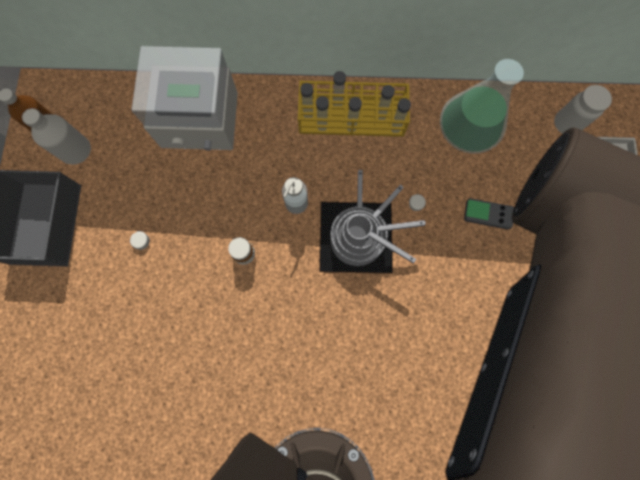

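```bash
sed -i "s/('wrist','side')/('top',)/" lev.py; python3 lev.py; python3 -c "
from station import sensors,close_job
print(sensors.get_state()['joint_pos'][5], sensors.get_state()['joint_vel'].round(3))"
```

```text
top s 88 rim z 0.1118 tilt deg [-0.57 -0.01]
top m 127 rim z 0.0958 tilt deg [-0.51 -0.09]
top l 144 rim z 0.0802 tilt deg [-0.29 -0.71]
top xl 177 rim z 0.0638 tilt deg [-0.27  0.06]
3.030416317253684 [-0.002  0.001  0.001  0.002  0.002  0.002]
```

All rims are level to within 1°. Joint 6 is resting on its limit, so I'll back it off before handing in.

Request:
arm_command --commands "0.3 0 -0.005 0 0 5 0;0.3 0 -0.005 0 0 5 0;0.3 0 0 0 0 0 0;0.3 0 0 0 0 0 0"

```text
time_s: 46.95
ee_pos: [0.3256, -0.4401, 0.2424]
ee_rot: [-0.783, 1.738, -1.817]
wrist_force: [0.2, -0.5, 0.1]
finger_gap: 0.0305
```

```bash
python3 chk.py 20 top; python3 -c "
from station import sensors,close_job
print(sensors.get_state()['joint_pos'].round(3), sensors.get_state()['time_s']);print(close_job())"
```

```text
top s [[0.5361, -0.0744], -120.8868, -120.74, 0.0002, 0.0012, 117, 227, 0.1341, 0.1118]
top m [[0.5319, -0.0782], -80.8413, -80.7133, 0.0002, 0.0013, 148, 194, 0.1384, 0.0958]
top l [[0.5315, -0.077], -40.3987, -40.0707, 0.0006, 0.0011, 179, 161, 0.1443, 0.0799]
top xl [[0.5327, -0.0783], -0.2893, 0.3307, 0.0012, 0.0011, 199, 134, 0.1492, 0.0638]
[-0.524  0.103 -0.248  0.07  -1.22   2.853] 47.0
the job is handed in; nothing more can be done
None
```

I nested the large, medium and small beakers in that order in the extra-large one, which did not shift on its mat. I handed the job in at 47.0 s of the 72 s allowed.

**Last checks (top camera, arm clear):**
- **Handles:** they point at about −0.3°, −40.4°, −80.8° and −120.9°. The steps are 40–40.5°, all clockwise and away from the wash bottle.
- **Seating:** the rims are 16 mm apart in height, as they should be when each beaker sits on the floor below. Each rim measured level to within about 0.8°.
- **Other objects:** the bottle, jar, stopper, cap and meter are where they started, to within 1–2 mm.

**What failed or disagreed:**
- **Tool height:** the reported TCP was about 33 mm lower than the real fingertips, judged by the cameras. My first two grasps of the large beaker therefore closed on air above its handle; nothing moved. I corrected for the offset from then on.
- **Joint 6:** it ran onto its range limit twice, once while turning the large beaker and once while parking. It read 3.0304 against a limit of 3.03. I backed it off before handing in.
- **Small beaker:** it sits about 6 mm off the medium beaker's axis, within the 9 mm clearance, after shifting a few millimetres on release.
- **Side camera:** partly blocked by the arm, it read tilts of up to about 3° for the small beaker. I relied on the clear top view instead.

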